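# Load the numbered pull-out spice tray

## Robot

A 7-joint arm with a two-finger parallel gripper is mounted at the origin on the work surface; the furniture and walls round the work are solid. World frame = base frame: x ahead of the robot, y to its left, z up, the work surface at z = 0. Lengths are in m, angles in rad, forces in N, time in s.
With the tool pointing down it reaches from about 0.425 to 0.875 m from the base axis. Payload 9.9 kg.
Tool frame: the origin (TCP) lies midway between the tips of the shut fingers; the grasp point (between the pads) lies 19 mm behind it; z points along the fingers, y is the direction in which the jaws open and shut (so a half turn about z gives the same grasp; the last joint's range is limited). The gripper opens to 85 mm and grips with 20 to 120 N. Pads are 22 mm wide; open, the fingers measure 114 mm over their backs; the gripper's body (76 mm by 85 mm) begins 54 mm behind the grasp point. The pads swing forward as they close: fully open they stand 13 mm farther back than shut.
Start: joints at [0.721, 0.576, 0.025, 1.437, -0.015, 1.129, -0.057], TCP at [0.468, -0.487, 0.231] pointing down, gripper open.
Joint ranges: [-2.76, 2.76], [-0.34, 2.15], [-1.52, 1.57], [0.19, 2.46], [-1.09, 4.23], [0.17, 1.99], [-2.82, 2.82]. Speed limits (rad/s): [2.22, 2.22, 3.01, 3.01, 3.14, 3.14, 3.14].

## Interface

Orientations are given as a unit quaternion [x, y, z, w].
In Python, from plant import arm gives the robot as it stands.
- The arm moves only by the tool servo_tool, never from a script. Its argument "moves" is a list of rows, each a list of 5 numbers: the closure in counts, from 0 (fully open) to 255 (shut), then the shift along the tool's x, y, z in mm, then the turn about the tool's z in rad. In form: [[claw, dx, dy, dz, spin], ...]. A call has 1 to 10 rows; each row is the pose to reach, as a shift and turn from the pose commanded when the call began, along the tool's axes at that moment; what a row does not reach only later rows make up. A row lasts 1/8 s, in which the tool goes at most 62.5 mm and 10.7 degrees, less where a joint would pass 70% of its speed; a pose out of reach is approached as far as the arm can. A call with a gripper value outside its range is refused whole. The fingers move at their own pace and stop on an object; "newtons" is the grip in N (left out, the last holds). Time passes only in rows, so rows that repeat a pose let the fingers close. It gives the time, the measured TCP pose, the force and the opening at its end, in the units of the state.
- arm.observe(): the state, without advancing time (a new reading comes with each control period).
- arm.snapshot(name): name is "side" or "top" or "wrist"; returns a dict with "img" (400x640x3 uint8, red, green, blue), "z_map" (400x640 float32, m along the optical axis (not along the pixel's ray), 0 where there is no reading), "fx", "fy", "cx", "cy" (pixels), "R" (3x3) and "t" (3): a world point X has camera coordinates R X + t; the wrist camera has in their place "hand_eye" (4x4, takes a point from camera to tool coordinates, whose origin is the TCP and whose axes are the flange's). Camera axes: x right, y down, z forward; pixel columns grow to the right and rows downward; lengths in m; the calibration is good to about 2 mm. The wrist camera is an equidistant fisheye: a pixel r from the principal point sees the ray r / f radians off the axis. A picture is of the moment at which its call begins: read the wrist's pose just before it.
- arm.finish_job(): hands the job in, once; it reports no verdict.
Trained networks look in a picture, given as the dict that the camera call returned (one of the last four; its "shot" number tells which), for a name from the list of things; names that differ only in an ending like _2 or _b are one class to them, and where a whole thing is asked for, a point or a joint stands for the part that bears it (a point fixed in the world has none). Each returns a list of dicts, best first, with "confidence" (0 to 1); they miss things now and then, are a little off and sometimes report something else, mostly with a low value. They report only what shows in the picture. A call takes as long as a camera call. They do not tell look-alikes from the thing itself.
- arm.silhouettes(target, picture): "mask" (400x640 bool, what is visible of it) and "extent" ([left, top, right, bottom] in pixels, round what is visible of it).
- arm.landmark_of(target, picture): "uv" ([column, row] in pixels: a listed point, or the origin of a listed thing).
The state is a dict: "clock": time; "q": joint angles; "qd": joint speeds; "joint_torque": joint torques, N m; "ee_pos": TCP position; "ee_rot": TCP orientation; "ft_force": force on the tool from outside, world axes, zero at the start; "wrist_torque": the same for the moment, N m; "finger_gap": finger opening in m.
Only numpy, scipy, OpenCV 4.12 (cv2) and the standard library are available. Lean on these libraries where they do the work, as an engineer would, in place of code of your own. Each camera call takes 0.05 s, during which the arm holds its last target.

## Task

Pull the spice tray out of its unit by the dark tab and put away every spice jar standing on the worktop: tall jars in the back row (next to the housing), short jars in the front row (next to the handle), each upright in the pocket whose dots and floor colour match its lid. Fill them one at a time in this order: back row pockets 1, 2, 3, then front row pockets 1, 2, 3, leaving a pocket empty if its jar is missing. Then slide the tray gently back until it is fully home under the roof, without disturbing the candle or the roll of tape.

Things in the scene. Friction and masses are not known exactly. Their poses are not given: they have to be found in the camera images.
- tray (a joint): how far the spice unit's sliding tray is pulled out, m: 0 = fully home under the roof, 0.19 = fully out (end stop). It runs straight out of the unit's open front, stays where it is left and takes about 2 to 3 N to move.
- tab_top (a point): centre of the top face of the tray's handle, an upright dark wooden tab in the middle of the tray's front edge: top 90 mm above the worktop, 14 mm wide (its own y, along the tray's front; pinch across this), 26 mm deep (its own x). Its frame is the tray's: x points into the unit, so the tray comes out along -x; z is up. Moves with the tray.
- unit: the spice unit, fixed to the worktop: light wooden housing, 176 deep x 250 wide x 124 mm high, open at its front; roof underside 116 mm above the worktop. Origin under its centre; x points from front to back. Its white tray, 150 x 216 mm, top 26 mm above the worktop, has six square pockets, 50 x 50 mm, 16 mm deep, in two rows of three, 68 mm apart both ways; they can be filled only while it is out.
- back_1 (a point): centre of the floor (10 mm above the worktop, 16 mm below the tray's top) of pocket 1 of the back row (the row deeper in the tray, next to the housing, for the tall jars); its floor is yellow and 1 black dot stands on the tray at its front edge. Same axes as the tab; moves with the tray.
- back_2 (a point): centre of the floor (10 mm above the worktop, 16 mm below the tray's top) of pocket 2 of the back row (the row deeper in the tray, next to the housing, for the tall jars); its floor is red and 2 black dots stand on the tray at its front edge. Same axes as the tab; moves with the tray.
- back_3 (a point): centre of the floor (10 mm above the worktop, 16 mm below the tray's top) of pocket 3 of the back row (the row deeper in the tray, next to the housing, for the tall jars); its floor is blue and 3 black dots stand on the tray at its front edge. Same axes as the tab; moves with the tray.
- front_1 (a point): centre of the floor (10 mm above the worktop, 16 mm below the tray's top) of pocket 1 of the front row (the row next to the handle, for the short jars); its floor is yellow and 1 black dot stands on the tray at its front edge. Same axes as the tab; moves with the tray.
- front_2 (a point): centre of the floor (10 mm above the worktop, 16 mm below the tray's top) of pocket 2 of the front row (the row next to the handle, for the short jars); its floor is red and 2 black dots stand on the tray at its front edge. Same axes as the tab; moves with the tray.
- front_3 (a point): centre of the floor (10 mm above the worktop, 16 mm below the tray's top) of pocket 3 of the front row (the row next to the handle, for the short jars); its floor is blue and 3 black dots stand on the tray at its front edge. Same axes as the tab; moves with the tray.
- tall_1: tall spice jar number 1: amber body on a heavy steel foot (bottom-heavy, hard to topple), yellow lid with 1 dot on top, round, 40 mm in diameter, 92 mm high, about 120 g, standing upright; origin at the centre of its underside, z up along the jar. May be absent.
- tall_2: tall spice jar number 2: amber body on a heavy steel foot (bottom-heavy, hard to topple), red lid with 2 dots on top, round, 40 mm in diameter, 92 mm high, about 120 g, standing upright; origin at the centre of its underside, z up along the jar. May be absent.
- tall_3: tall spice jar number 3: amber body on a heavy steel foot (bottom-heavy, hard to topple), blue lid with 3 dots on top, round, 40 mm in diameter, 92 mm high, about 120 g, standing upright; origin at the centre of its underside, z up along the jar. May be absent.
- short_1: short spice jar number 1: amber body on a heavy steel foot (bottom-heavy, hard to topple), yellow lid with 1 dot on top, round, 40 mm in diameter, 62 mm high, about 90 g, standing upright; origin at the centre of its underside, z up along the jar. May be absent.
- short_2: short spice jar number 2: amber body on a heavy steel foot (bottom-heavy, hard to topple), red lid with 2 dots on top, round, 40 mm in diameter, 62 mm high, about 90 g, standing upright; origin at the centre of its underside, z up along the jar. May be absent.
- short_3: short spice jar number 3: amber body on a heavy steel foot (bottom-heavy, hard to topple), blue lid with 3 dots on top, round, 40 mm in diameter, 62 mm high, about 90 g, standing upright; origin at the centre of its underside, z up along the jar. May be absent.
- candle: candle in a glass, bystander, 76 mm in diameter, 90 mm high, origin under its centre
- tape: roll of tape lying flat, bystander, 96 mm in diameter, 25 mm high, origin under its centre
- blue_case: small blue hinged case among the jars, bystander, 34 x 42 x 18 mm, origin under its centre
Not all that is in view belongs to the job. What is shaped like the tall_1 but turquoise is not meant. What is shaped like the short_2 but purple is not meant.

How it is judged:
By the outcome, as a careful person would: the job done as asked, in the order asked, and still so for the second after the job is handed in, with the robot touching nothing.
Of tall_1, tall_2, tall_3, short_1, short_2, short_3 only 4 to 6 are there at a start; the rules pass over those that are not, and their reading is None.
At some moment in a run one of tall_1, tall_2, tall_3, short_1, short_2, short_3 may be knocked a few centimetres aside while the robot is not near it.
Once in a run the grip may slacken for a moment while it holds something.
It also fails if it takes over 210 s, if anything falls off the work surface, if the arm or the gripper's body presses on something with over 40 N, if the wrist force passes 120 N, or if a joint passes its speed limit or range.

## Working session

There is one attempt and no reset: what is moved stays moved. The work goes in short steps, Python scripts to look and compute and a tool call to move; the robot and the scene stay as the last step left them, time stands still between calls to the robot, and variables do not carry over. Pictures are saved under pics/ and viewed, and the job is handed in when it is done.

Besides the shell and the picture viewer there is one more tool, called as name(argument=value, ...) on one line, values as JSON. servo_tool: Moves the arm, as the interface text tells. Its arguments: {"type":"object","properties":{"moves":{"type":"array","items":{"type":"array","items":{"type":"number"}}},"newtons":{"type":"number"}},"required":["moves"]}

```bash
ls; mkdir -p pics
python3 - <<'E'
from plant import arm
import cv2
o=arm.observe()
for k,v in o.items(): print(k,v)
for n in ("top","side","wrist"):
    s=arm.snapshot(n)
    cv2.imwrite(f"pics/{n}0.png",s["img"][:,:,::-1])
    print({k:(v if k not in("img","z_map") else v.shape) for k,v in s.items()})
E
```

```text
pics
clock 0.0
q [ 0.72123469  0.5764953   0.02482474  1.43791962 -0.01497205  1.12897968
 -0.05650114]
qd [ 0.00238325  0.00066106  0.00090157  0.00169925 -0.00137597  0.00122547
 -0.00120714]
joint_torque [ 6.31499034e-06 -7.65762949e+01  2.25090846e+00 -2.85965145e+01
  1.54226163e-02  1.26570379e-02 -1.78871147e-05]
ee_pos [ 0.46752637 -0.48624639  0.23046286]
ee_rot [ 9.27580530e-01  3.73622411e-01 -3.47158982e-04 -7.30538610e-04]
ft_force [ 0.13604557 -0.46084774  0.60184523]
wrist_torque [-0.02333484 -0.03802086 -0.00457993]
finger_gap 0.08530291586107429
{'img': (400, 640, 3), 'z_map': (400, 640), 'fx': 435.07224580491186, 'fy': 435.07224580491186, 'cx': 314.5606456167524, 'cy': 199.16910203201894, 'R': array([[ 0.02712162, -0.99938162,  0.02237855],
       [-0.99008961, -0.02994186, -0.13720803],
       [ 0.13779324, -0.01843546, -0.99028943]]), 't': array([-0.00144538,  0.5791744 ,  1.14632646]), 'shot': 1}
{'img': (400, 640, 3), 'z_map': (400, 640), 'fx': 394.96177141069796, 'fy': 394.96177141069796, 'cx': 325.6211152624938, 'cy': 196.51130330063432, 'R': array([[-0.83817877,  0.54520205,  0.01452798],
       [ 0.45996849,  0.72095462, -0.51831788],
       [-0.29306199, -0.42776063, -0.85506462]]), 't': array([ 0.49095323, -0.26027824,  1.56379231]), 'shot': 2}
{'img': (400, 640, 3), 'z_map': (400, 640), 'fx': 309.70691628693146, 'fy': 309.70691628693146, 'cx': 323.63580035805546, 'cy': 203.40449177036749, 'hand_eye': array([[ 1.18498073e-04, -9.59553035e-01, -2.81527900e-01,
         6.97694447e-02],
       [ 9.99999977e-01,  1.64001972e-04, -1.38069865e-04,
         4.58816645e-04],
       [ 1.78656489e-04, -2.81527877e-01,  9.59553033e-01,
        -1.42788170e-01],
       [ 0.00000000e+00,  0.00000000e+00,  0.00000000e+00,
         1.00000000e+00]]), 'shot': 3}
```

View pics/top0.png

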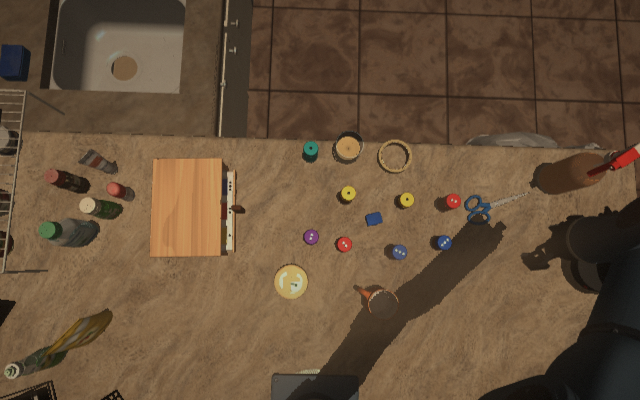

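View pics/side0.png

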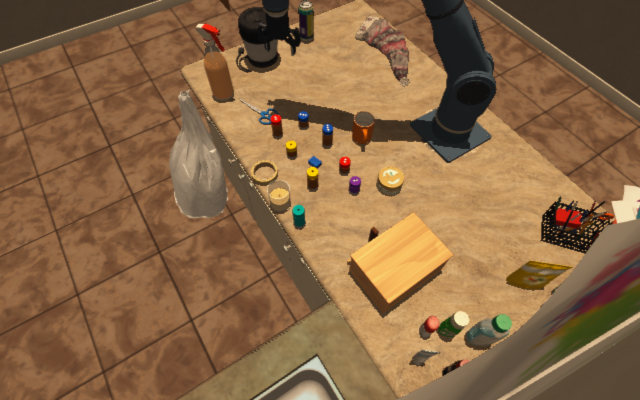

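View pics/wrist0.png

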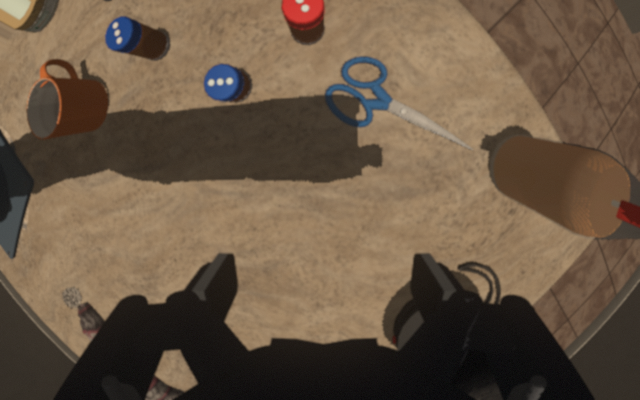

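```bash
cat > h.py <<'E'
import numpy as np, cv2
from plant import arm
def world(s,u,v,z=None,depth=None):
    """pixel -> world; at plane height z, or from depth"""
    r=np.array([(u-s["cx"])/s["fx"],(v-s["cy"])/s["fy"],1.])
    d=s["R"].T@r; c=-s["R"].T@s["t"]
    if z is not None: return c+d*(z-c[2])/d[2]
    return c+d*depth
def cloud(s):
    z=s["z_map"]; v,u=np.mgrid[0:400,0:640]
    r=np.stack([(u-s["cx"])/s["fx"]*z,(v-s["cy"])/s["fy"]*z,z],-1)
    P=(r-s["t"])@s["R"]; P[z<=0]=np.nan
    return P
def proj(s,X):
    c=s["R"]@np.array(X)+s["t"]; return c[0]/c[2]*s["fx"]+s["cx"],c[1]/c[2]*s["fy"]+s["cy"]
RNG={"yellow":((20,120,90),(34,255,255)),"red":((0,170,90),(6,255,255)),"red2":((174,150,90),(180,255,255)),
 "blue":((105,120,60),(122,255,255)),"purple":((125,60,50),(160,255,255)),"teal":((78,80,50),(98,255,255))}
def lids(s,roi=(270,480,130,290)):
    hsv=cv2.cvtColor(s["img"],cv2.COLOR_RGB2HSV); P=cloud(s); out=[]
    for c,(lo,hi) in RNG.items():
        m=cv2.inRange(hsv,lo,hi); k=np.zeros_like(m); k[roi[2]:roi[3],roi[0]:roi[1]]=1; m=m*k
        n,l,st,ce=cv2.connectedComponentsWithStats(m)
        for i in range(1,n):
            if st[i,4]<40: continue
            q=P[l==i]; q=q[~np.isnan(q[:,0])]
            if not len(q): continue
            top=np.percentile(q[:,2],90); t=q[q[:,2]>top-.006]
            out.append((c,st[i,4],ce[i].round(1),top.round(4),((t[:,:2].min(0)+t[:,:2].max(0))/2).round(4),np.ptp(t[:,:2],axis=0).round(3)))
    return out
E
python3 - <<'E'
from h import *
s=arm.snapshot("top")
for l in lids(s): print(l)
cv2.imwrite("pics/top_zoom.png",cv2.resize(s["img"][130:300,130:480,::-1],None,fx=2.25,fy=2.25,interpolation=cv2.INTER_CUBIC))
for n in ("tab_top","candle","tape","blue_case","unit","back_1"):
    for r in arm.landmark_of(n,s)[:2]: print(n,r["confidence"],r["uv"])
P=cloud(s)
for (u,v) in [(150,158),(155,165),(216,163),(216,250),(155,250),(235,210),(228,210)]: print(u,v,P[v,u].round(4))
E
```

```text
('yellow', np.int32(164), array([348.2, 192.6]), np.float64(0.0944), array([ 0.5921, -0.0708]), array([0.035, 0.037]))
('yellow', np.int32(160), array([406.6, 199.1]), np.float64(0.0643), array([ 0.5826, -0.2318]), array([0.036, 0.036]))
('yellow', np.int32(240), array([287. , 276.1]), np.float64(0.0559), array([0.3672, 0.0797]), array([0.06 , 0.067]))
('yellow', np.int32(45), array([304.4, 279.3]), np.float64(0.0568), array([0.362 , 0.0386]), array([0.047, 0.014]))
('red', np.int32(151), array([452.9, 200.6]), np.float64(0.0941), array([ 0.5781, -0.3476]), array([0.037, 0.037]))
('red', np.int32(149), array([344.1, 244.1]), np.float64(0.0644), array([ 0.4588, -0.0654]), array([0.037, 0.037]))
('blue', np.int32(145), array([373.6, 218.4]), np.float64(0.0206), array([ 0.533, -0.15 ]), array([0.032, 0.042]))
('blue', np.int32(105), array([444., 242.]), np.float64(0.0641), array([ 0.4715, -0.333 ]), array([0.032, 0.037]))
('purple', np.int32(147), array([310.7, 236.5]), np.float64(0.0645), array([0.476 , 0.0236]), array([0.035, 0.035]))
('teal', np.int32(154), array([310.5, 148.2]), np.float64(0.0948), array([0.7073, 0.0306]), array([0.036, 0.035]))
tab_top 0.55 [238.0, 205.7]
candle 0.7 [348.0, 153.3]
candle 0.48 [221.0, 235.8]
tape 0.81 [390.7, 153.9]
tape 0.38 [195.4, 214.1]
blue_case 0.53 [373.2, 220.9]
unit 0.83 [194.6, 214.0]
back_1 0.52 [345.7, 197.8]
150 158 [6.881e-01 4.835e-01 2.000e-04]
155 165 [0.6426 0.424  0.124 ]
216 163 [0.6531 0.2707 0.1222]
216 250 [0.4328 0.2579 0.1219]
155 250 [0.4286 0.4081 0.1222]
235 210 [0.5373 0.2212 0.091 ]
228 210 [0.5439 0.2512 0.025 ]
```

View pics/top_zoom.png

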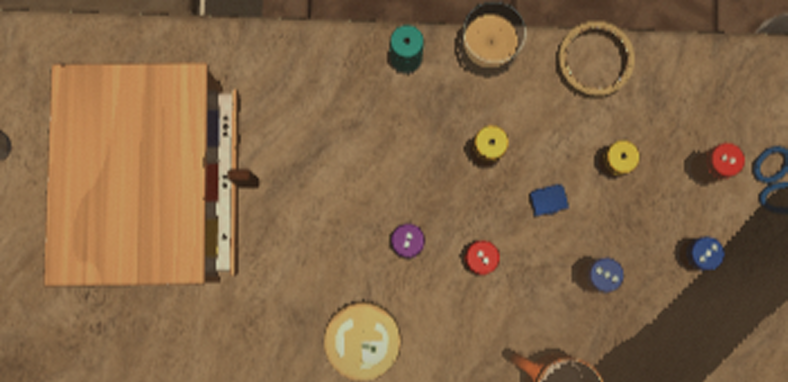

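Run:
```python
from h import *
s=arm.snapshot("top")
P=cloud(s)
m=(abs(P[...,2]-.1225)<.005)&(P[...,1]>.2)&(P[...,1]<.5)&(P[...,0]>.38)&(P[...,0]<.7)
n,l,st,ce=cv2.connectedComponentsWithStats(m.astype(np.uint8)); i=1+np.argmax(st[1:,4])
q=P[l==i][:,:2].astype(np.float32); r=cv2.minAreaRect(q*1000); print("roof",r,st[i]); print(cv2.boxPoints(r).round(1))
# fit via colour edges: roof corners in image
for zlo,zhi,name in [(.08,.096,"tab"),(.015,.033,"tray")]:
    m=(P[...,2]>zlo)&(P[...,2]<zhi)&(P[...,1]>.15)&(P[...,1]<.28)&(P[...,0]>.40)&(P[...,0]<.68)
    q=P[m]; print(name,len(q),q.min(0).round(4),q.max(0).round(4),q.mean(0).round(4))
S=arm.snapshot("side"); PS=cloud(S)
m=(PS[...,2]>.08)&(PS[...,2]<.096)&(PS[...,1]>.15)&(PS[...,1]<.25)&(PS[...,0]>.40)&(PS[...,0]<.68)
q=PS[m]; print("side tab",len(q),q.min(0).round(4),q.max(0).round(4)) if m.any() else None
for n in ("tall_1","short_1","candle","tape"):
  for pic in (s,S):
    for r in arm.landmark_of(n,pic)[:9]: print(n,round(r["confidence"],2),np.round(r["uv"],1),world(pic,*r["uv"],z=0)[:2].round(4))
print(P[252,399],P[243,444])
m=(P[...,2]>.05)&(P[...,0]>.4)&(P[...,0]<.5)&(P[...,1]<-.15)&(P[...,1]>-.4)
n,l,st,ce=cv2.connectedComponentsWithStats(m.astype(np.uint8))
for i in range(1,n):
    if st[i,4]>20:
        q=P[l==i]; t=q[q[:,2]>q[:,2].max()-.01]; print(ce[i],q[:,2].max(),(t.min(0)+t.max(0))/2,np.ptp(t,axis=0))
```

```text
roof ((539.3311767578125, 339.5039367675781), (250.2552490234375, 176.95529174804688), 2.423499822616577) [ 149  158   73  100 6711]
[[410.6 422.6]
 [418.1 245.8]
 [668.1 256.4]
 [660.6 433.2]]
tab 66 [0.421  0.2073 0.081 ] [0.6616 0.2632 0.0934] [0.5453 0.2248 0.0877]
tray 833 [0.4217 0.2075 0.015 ] [0.6603 0.275  0.033 ] [0.5434 0.247  0.0255]
side tab 40 [0.542  0.2073 0.0812] [0.5563 0.2323 0.0928]
tall_1 0.91 [442.9 202.8] [ 0.5851 -0.3496]
tall_1 0.8 [310.6 158.5] [0.7014 0.0289]
tall_1 0.75 [394.5 250.4] [ 0.4473 -0.2121]
tall_1 0.48 [345.7 196.9] [ 0.5937 -0.0734]
tall_1 0.77 [278.5 133.4] [ 0.5779 -0.3499]
tall_1 0.64 [302.5 218.9] [0.6953 0.0235]
tall_1 0.6 [330.8 143.1] [ 0.4318 -0.2001]
tall_1 0.49 [314.4 182.4] [ 0.5816 -0.0808]
short_1 0.66 [311.9 233. ] [0.4891 0.0193]
short_1 0.59 [400.  203.2] [ 0.5803 -0.2275]
short_1 0.59 [341.8 245.1] [ 0.4578 -0.0649]
short_1 0.57 [432.6 240.7] [ 0.4772 -0.3191]
short_1 0.41 [216.3 211.8] [0.5406 0.2879]
short_1 0.7 [345.4 169.4] [ 0.4544 -0.0679]
short_1 0.59 [303.8 125.4] [ 0.473  -0.3321]
short_1 0.52 [350.6 189. ] [0.4873 0.0128]
short_1 0.45 [294.6 152. ] [ 0.5715 -0.2377]
candle 0.81 [346.9 153.7] [ 0.7188 -0.0747]
candle 0.68 [344.1 245.6] [ 0.4566 -0.0713]
candle 0.27 [399.4 201.8] [ 0.5843 -0.2258]
candle 0.96 [281.3 202.7] [ 0.7245 -0.0712]
candle 0.26 [314.8 166.1] [ 0.5418 -0.1412]
tape 0.77 [390.7 157.8] [ 0.7109 -0.2007]
tape 0.52 [263.9 176.4] [ 0.7227 -0.2017]
[ 0.44108243 -0.20487697  0.09200332] [ 0.46877671 -0.33112091  0.06276056]
[443.49726776 242.45355191] 0.06780818535067289 [ 0.47150478 -0.33138046  0.06294894] [0.03757472 0.03916196 0.0097185 ]
[397.66517857 252.13839286] 0.09877565025218961 [ 0.44121768 -0.2050639   0.09379234] [0.03624725 0.03654437 0.00996662]
[623.38380952 264.0847619 ] 0.6834147190705268 [ 0.40504209 -0.37144563  0.67845192] [0.01002834 0.01523558 0.0099256 ]
```

```bash
cat >> h.py <<'E'
from scipy.spatial.transform import Rotation as Rn
def rel(target,yaw_deg=None):
    o=arm.observe(); R=Rn.from_quat(o["ee_rot"]).as_matrix()
    d=R.T@(np.array(target)-o["ee_pos"])*1000
    a=np.degrees(np.arctan2(R[1,1],R[0,1]))
    sp=0 if yaw_deg is None else -np.radians((yaw_deg-a+180)%360-180)
    print("t",round(o["clock"],2),"pos",o["ee_pos"].round(4),"yaw",a.round(2),"tilt",np.degrees(np.arccos(-R[2,2])).round(2),"gap",round(o["finger_gap"],4),"F",o["ft_force"].round(1),
     "-> move",d.round(1),"spin",round(sp,4),"q7",o["q"][6].round(2))
E
python3 -c "
from h import *
rel((0.546,0.15,0.2),2.42)"
```

```text
t 1.0 pos [ 0.4678 -0.4866  0.2313] yaw -46.12 tilt 0.0 gap 0.0852 F [-0.2 -0.9 -0.6] -> move [ 497.5 -404.7   31.3] spin -0.8473 q7 -0.06
```

servo_tool(moves=[[110,498,-405,31,-0.847],[110,498,-405,31,-0.847],[110,498,-405,31,-0.847],[110,498,-405,31,-0.847],[110,498,-405,31,-0.847],[110,498,-405,31,-0.847],[110,498,-405,31,-0.847],[110,498,-405,31,-0.847],[110,498,-405,31,-0.847],[110,498,-405,31,-0.847]], newtons=40)

```text
clock: 2.25
ee_pos: [0.5442, 0.135, 0.2014]
ee_rot: [0.692, 0.722, 0.0, 0.0]
ft_force: [0.9, -0.2, 0.3]
finger_gap: 0.0486
```

servo_tool(moves=[[110,0,0,0,0],[110,0,0,0,0]])

```text
clock: 2.5
ee_pos: [0.5439, 0.1327, 0.201]
ee_rot: [0.692, 0.722, -0.0, 0.0]
ft_force: [-0.5, -0.5, -0.1]
finger_gap: 0.0487
```

Run:
```python
from h import *
rel((0.546,0.15,0.2),2.42)
s=arm.snapshot("wrist")
cv2.imwrite("pics/w1.png",s["img"][:,:,::-1])
```

```text
t 2.5 pos [0.5439 0.1327 0.201 ] yaw 2.43 tilt 0.05 gap 0.0487 F [-0.5 -0.5 -0.1] -> move [17.2  2.9  1. ] spin 0.0002 q7 -0.44
```

View pics/w1.png

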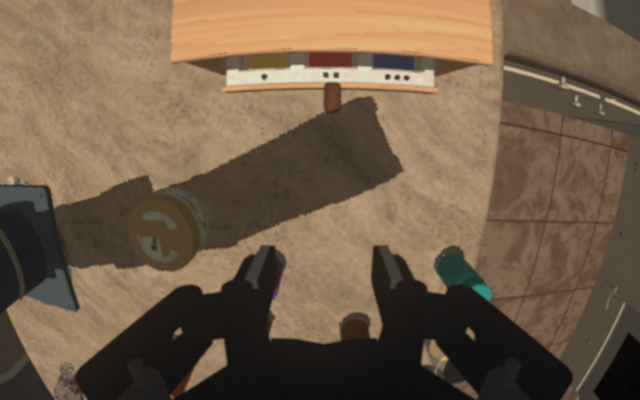

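```bash
cat >> h.py <<'E'
def wcloud(s,o):
    v,u=np.mgrid[0:400,0:640]; a=(u-s["cx"])/s["fx"]; b=(v-s["cy"])/s["fy"]; th=np.hypot(a,b)+1e-9
    k=np.tan(np.minimum(th,1.5))/th; z=s["z_map"]
    C=np.stack([a*k*z,b*k*z,z,np.ones_like(z)],-1)
    T=np.eye(4); T[:3,:3]=Rn.from_quat(o["ee_rot"]).as_matrix(); T[:3,3]=o["ee_pos"]
    P=(C@(T@s["hand_eye"]).T)[...,:3]; P[(z<=0)|(th>1.4)]=np.nan
    return P
UO=np.array([0.5393,0.3395]); UY=np.radians(2.42)
UX=np.array([-np.sin(UY),np.cos(UY)]); UYv=np.array([np.cos(UY),np.sin(UY)])  # into unit; lateral (+world x)
E
python3 - <<'E'
from h import *
o=arm.observe(); s=arm.snapshot("wrist"); P=wcloud(s,o)
m=(P[...,2]>.075)&(P[...,2]<.1)&(P[...,1]>.17)&(P[...,1]<.26)&(P[...,0]>.5)&(P[...,0]<.6)
v,u=np.where(m); print(u.min(),u.max(),v.min(),v.max()); q=P[m]
print(q.min(0),q.max(0),len(q))
d=q[:,:2]-UO; a=d@UX; b=d@UYv; print("unit x",a.min(),a.max(),"lat",b.min(),b.max())
# roof
m=(P[...,2]>.115)&(P[...,2]<.13)&(P[...,1]>.2)&(P[...,0]>.38)&(P[...,0]<.7)
q=P[m]; d=q[:,:2]-UO; a=d@UX; b=d@UYv; print("roof x",a.min(),np.percentile(a,2),"lat",b.min(),b.max())
# tray top
m=(P[...,2]>.018)&(P[...,2]<.04)&(P[...,1]>.2)&(P[...,0]>.40)&(P[...,0]<.68)
q=P[m]; d=q[:,:2]-UO; a=d@UX; b=d@UYv; print("tray x",a.min(),a.max(),"lat",b.min(),b.max(), q[:,2].max())
E
```

```text
324 340 80 111
[0.539298   0.20502387 0.08552869] [0.5531576 0.2311788 0.0921233] 515
unit x -0.1345428292627095 -0.10856276001423659 lat -0.004770014403877552 0.008327395147635707
roof x -0.09116872216805014 -0.09026833259993086 lat -0.12342104179966767 0.12606503527308252
tray x -0.10929897794281754 -0.0695757773143831 lat -0.1180054230612856 0.12156350336685179 0.03989031862840098
```

```bash
python3 -c "
from h import *
rel((0.5463,0.218,0.060),2.42)"
```

```text
t 2.6 pos [0.5441 0.1313 0.2012] yaw 2.28 tilt 0.05 gap 0.0486 F [-0.2 -0.9 -0.5] -> move [ 86.7   5.7 141.1] spin -0.0024 q7 -0.44
```

servo_tool(moves=[[110,50,5,0,0],[110,87,5,20,0],[110,87,5,70,0],[110,87,5,120,0],[110,87,5,141,0],[110,87,5,141,0],[110,87,5,141,0]])

```text
clock: 3.48
ee_pos: [0.5463, 0.2196, 0.0613]
ee_rot: [0.693, 0.721, 0.001, 0.0]
ft_force: [1.0, 0.7, 0.8]
finger_gap: 0.0488
```

Run:
```python
from h import *
rel((0.5463,0.218,0.060),2.42)
s=arm.snapshot("wrist")
cv2.imwrite("pics/w2.png",s["img"][:,:,::-1])
```

```text
t 3.48 pos [0.5463 0.2196 0.0613] yaw 2.32 tilt 0.09 gap 0.0488 F [1.  0.7 0.8] -> move [-1.6 -0.   1.3] spin -0.0018 q7 -0.65
```

View pics/w2.png

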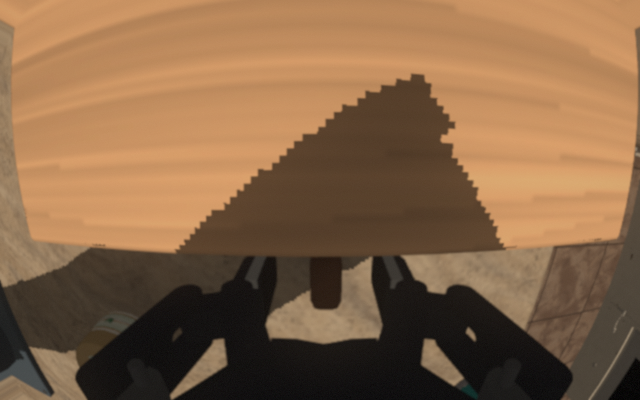

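servo_tool(moves=[[255,-1,0,1,0],[255,-1,0,1,0],[255,-1,0,1,0],[255,-1,0,1,0],[255,-1,0,1,0]], newtons=40)

```text
clock: 4.15
ee_pos: [0.5471, 0.2192, 0.0601]
ee_rot: [0.692, 0.722, 0.001, 0.001]
ft_force: [4.5, -0.6, 2.9]
finger_gap: 0.0136
```

servo_tool(moves=[[255,-5,0,0,0],[255,-15,0,0,0],[255,-25,0,0,0],[255,-35,0,0,0],[255,-45,0,0,0]])

```text
clock: 4.78
ee_pos: [0.549, 0.1752, 0.0601]
ee_rot: [0.692, 0.722, 0.002, 0.001]
ft_force: [4.9, 1.9, 1.3]
finger_gap: 0.0135
```

servo_tool(moves=[[255,-15,0,0,0],[255,-30,0,0,0],[255,-45,0,0,0],[255,-60,0,0,0],[255,-75,0,0,0],[255,-90,0,0,0],[255,-105,0,0,0],[255,-118,0,0,0],[255,-125,0,0,0],[255,-125,0,0,0]])

```text
clock: 6.02
ee_pos: [0.5541, 0.0543, 0.0601]
ee_rot: [0.691, 0.723, 0.004, -0.001]
ft_force: [3.6, 14.3, 1.0]
finger_gap: 0.0134
```

Run:
```python
from h import *
rel((0.5463,0.218,0.060),2.42)
s=arm.snapshot("top")
cv2.imwrite("pics/t3.png",cv2.resize(s["img"][130:300,130:480,::-1],None,fx=2.25,fy=2.25,interpolation=cv2.INTER_CUBIC))
```

```text
t 6.03 pos [0.5541 0.0543 0.0601] yaw 2.59 tilt 0.42 gap 0.0134 F [ 3.6 14.3  1. ] -> move [163.9  -0.4   1.1] spin 0.0031 q7 -0.4
```

View pics/t3.png

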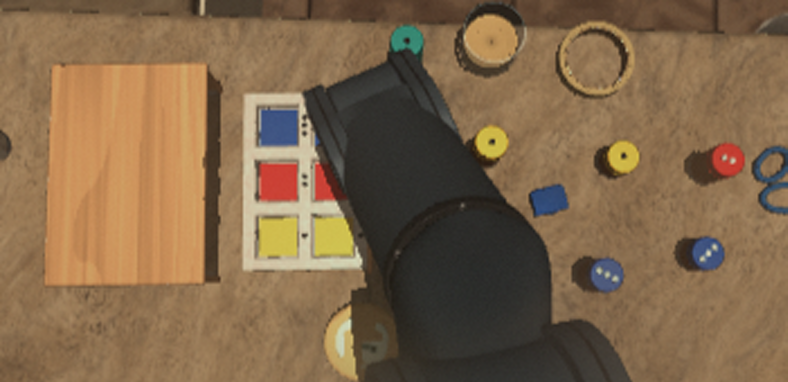

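servo_tool(moves=[[255,6,0,0,0],[110,6,0,0,0],[110,6,0,0,0],[110,6,0,0,0],[110,6,0,-50,0],[110,6,0,-110,0],[110,-30,0,-160,0],[110,-30,0,-160,0],[110,-30,0,-160,0]])

```text
clock: 7.2
ee_pos: [0.5532, 0.0193, 0.2187]
ee_rot: [0.692, 0.722, -0.0, -0.0]
ft_force: [0.0, 0.7, 0.3]
finger_gap: 0.0486
```

Run:
```python
from h import *
rel((0.5463,0.05,0.2),2.42)
o=arm.observe(); s=arm.snapshot("wrist"); P=wcloud(s,o)
cv2.imwrite("pics/w4.png",s["img"][:,:,::-1])
hsv=cv2.cvtColor(s["img"],cv2.COLOR_RGB2HSV)
for c in ("yellow","red","red2","blue"):
    m=cv2.inRange(hsv,*RNG[c]); n,l,st,ce=cv2.connectedComponentsWithStats(m)
    for i in range(1,n):
        if st[i,4]<150: continue
        q=P[l==i]; q=q[(q[:,2]<.02)&(q[:,2]>-.01)]
        if len(q)<50: continue
        d=q[:,:2]-UO; a=d@UX; b=d@UYv
        e=[np.percentile(a,[1,99]),np.percentile(b,[1,99])]
        print(c,st[i,4],ce[i].round(),"z",np.median(q[:,2]).round(3),"ux",e[0].round(4),e[0].mean().round(4),"lat",e[1].round(4),e[1].mean().round(4))
m=(P[...,2]>.08)&(P[...,2]<.1)&(P[...,1]>.0)&(P[...,1]<.1)&(P[...,0]>.5)&(P[...,0]<.6)
q=P[m]; d=q[:,:2]-UO; a=d@UX; b=d@UYv; print("tab x",a.min(),a.max(),"lat",b.min(),b.max()) if m.any() else print("no tab")
m=(P[...,2]>.115)&(P[...,2]<.13)&(P[...,1]>.2)&(P[...,0]>.38)&(P[...,0]<.7)
q=P[m]; d=q[:,:2]-UO; a=d@UX; b=d@UYv; print("roof x",a.min(),np.percentile(a,2),"lat",b.min(),b.max())
```

```text
t 7.2 pos [0.5532 0.0193 0.2187] yaw 2.37 tilt 0.04 gap 0.0486 F [0.  0.7 0.3] -> move [30.9 -5.6 18.7] spin -0.0008 q7 -0.25
yellow 1427 [266.  36.] z 0.011 ux [-0.1778 -0.1346] -0.1562 lat [-0.0888 -0.0439] -0.0664
yellow 1507 [266.  94.] z 0.011 ux [-0.2463 -0.2028] -0.2245 lat [-0.0885 -0.0441] -0.0663
red 1265 [326.  34.] z 0.011 ux [-0.1757 -0.1357] -0.1557 lat [-0.0193  0.0221] 0.0014
blue 1242 [386.  36.] z 0.011 ux [-0.1768 -0.1356] -0.1562 lat [0.049  0.0901] 0.0695
blue 1192 [387.  92.] z 0.011 ux [-0.2451 -0.2036] -0.2243 lat [0.0489 0.0905] 0.0697
blue 521 [306. 303.] z 0.018 ux [-0.5098 -0.4701] -0.4899 lat [-0.0407 -0.0098] -0.0253
tab x -0.2970289722773862 -0.27087618690814513 lat -0.004903764292349923 0.008558303178131891Traceback (most recent call last):
  File "<stdin>", line 18, in <module>
    return umr_minimum(a, axis, None, out, keepdims, initial, where)
ValueError: zero-size array to reduction operation minimum which has no identity
```

View pics/w4.png

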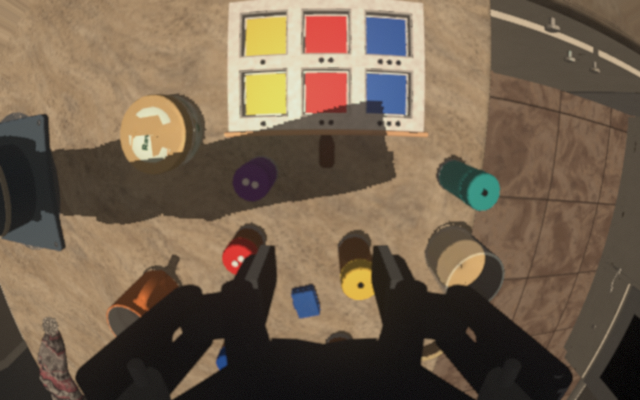

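```bash
cat >> h.py <<'E'
def pk(row,k):
    ux={"b":-0.1575,"f":-0.2255}[row]; la={1:-.0665,2:.0015,3:.0695}[k]
    return UO+ux*UX+la*UYv
def disc(P,xy,H,r=.035,dz=.006):
    m=(np.hypot(P[...,0]-xy[0],P[...,1]-xy[1])<r)&(abs(P[...,2]-H)<dz)
    q=P[m]
    if len(q)<20: return None
    (c,rad)=cv2.minEnclosingCircle((q[:,:2]*1000).astype(np.float32))
    return np.round(c,1),round(rad,1),q[:,:2].mean(0).round(4),len(q)
JX={"tall_1":(.5921,-.0708,.092),"tall_2":(.578,-.348,.092),"tall_3":(.441,-.205,.092),"short_1":(.5826,-.2318,.062),"short_2":(.4588,-.0654,.062),"short_3":(.4715,-.332,.062),"purple":(.476,.0236,.062),"teal":(.7073,.0306,.092)}
def jars(P,names=JX):
    for n in names:
        x,y,h=JX[n]; print(n,disc(P,(x,y),h))
E
python3 - <<'E'
from h import *
o=arm.observe(); s=arm.snapshot("wrist"); jars(wcloud(s,o))
print("top"); s=arm.snapshot("top"); jars(cloud(s))
for k in (1,2,3): print(pk("b",k).round(4),pk("f",k).round(4))
rel((0.592,-0.0715,0.20),2.42)
E
```

```text
tall_1 (array([592.6, -73.7]), 20.2, array([ 0.5898, -0.072 ]), 899)
tall_2 None
tall_3 (array([ 433.2, -201.9]), 15.3, array([ 0.4324, -0.1999]), 131)
short_1 None
short_2 (array([460.2, -67.3]), 19.9, array([ 0.457 , -0.0629]), 588)
short_3 None
purple (array([478.2,  20.2]), 20.1, array([0.4787, 0.0213]), 1129)
teal (array([709.4,  28.1]), 19.9, array([0.7077, 0.029 ]), 1063)
top
tall_1 None
tall_2 (array([ 578.8, -347.2]), 20.0, array([ 0.5782, -0.3467]), 180)
tall_3 (array([ 441.1, -205.3]), 19.9, array([ 0.4409, -0.2047]), 185)
short_1 (array([ 582.9, -231.6]), 19.7, array([ 0.5825, -0.2313]), 165)
short_2 None
short_3 (array([ 470.4, -331.4]), 20.1, array([ 0.4702, -0.3309]), 174)
purple None
teal None
[0.4795 0.1793] [0.4824 0.1114]
[0.5474 0.1822] [0.5503 0.1143]
[0.6154 0.1851] [0.6183 0.1171]
t 7.35 pos [0.5529 0.0201 0.2177] yaw 2.48 tilt 0.15 gap 0.0483 F [-0.3 -0.5  0.3] -> move [-93.2  35.1  17.6] spin 0.001 q7 -0.25
```

servo_tool(moves=[[40,-47,18,10,0],[40,-94,36,18,0],[40,-94,36,18,0],[40,-94,36,18,0]])

```text
clock: 7.85
ee_pos: [0.5932, -0.0719, 0.2001]
ee_rot: [0.692, 0.722, -0.0, -0.001]
ft_force: [-0.2, 1.0, -0.1]
finger_gap: 0.072
```

Run:
```python
from h import *
rel((0.5925,-0.0735,0.050),2.42)
o=arm.observe(); s=arm.snapshot("wrist"); P=wcloud(s,o); jars(P,("tall_1","short_1","tall_2","tall_3","short_2"))
cv2.imwrite("pics/w5.png",s["img"][:,:,::-1])
```

```text
t 7.85 pos [ 0.5932 -0.0719  0.2001] yaw 2.45 tilt 0.13 gap 0.072 F [-0.2  1.  -0.1] -> move [ -1.8  -0.4 150.1] spin 0.0006 q7 -0.09
tall_1 (array([593., -74.]), 20.3, array([ 0.5929, -0.0726]), 1656)
short_1 (array([ 585.2, -234.3]), 20.0, array([ 0.5851, -0.232 ]), 766)
tall_2 None
tall_3 None
short_2 (array([460.5, -68.4]), 20.2, array([ 0.462 , -0.0677]), 1102)
```

View pics/w5.png

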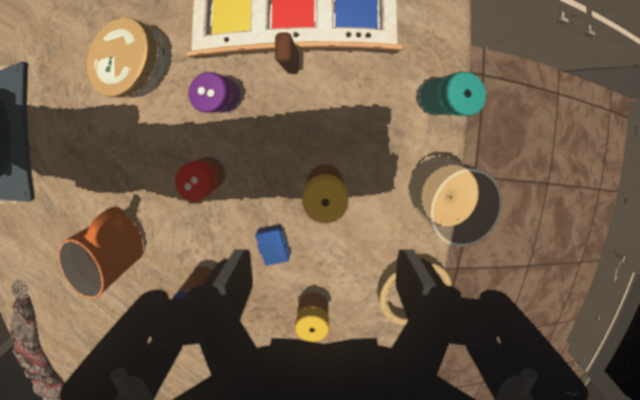

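servo_tool(moves=[[40,-2,0,60,0],[40,-2,0,110,0],[40,-2,0,140,0],[40,-2,0,150,0],[40,-2,0,150,0],[255,-2,0,150,0],[255,-2,0,150,0],[255,-2,0,150,0],[255,-2,0,150,0]], newtons=40)

```text
clock: 9.02
ee_pos: [0.5945, -0.075, 0.0526]
ee_rot: [0.692, 0.722, 0.001, 0.001]
ft_force: [-1.4, 0.2, 6.3]
finger_gap: 0.0393
```

servo_tool(moves=[[255,0,0,-10,0],[255,0,0,-40,0],[255,0,0,-60,0],[255,0,0,-60,0]])

```text
clock: 9.52
ee_pos: [0.5949, -0.0752, 0.1132]
ee_rot: [0.692, 0.722, 0.001, 0.001]
ft_force: [0.2, 0.0, -1.5]
finger_gap: 0.0392
```

Run:
```python
from h import *
x,y=pk("b",1)
rel((x,y,0.12),2.42)
o=arm.observe(); s=arm.snapshot("wrist"); P=wcloud(s,o)
cv2.imwrite("pics/w6.png",s["img"][:,:,::-1])
```

```text
t 9.53 pos [ 0.5949 -0.0752  0.1132] yaw 2.39 tilt 0.21 gap 0.0392 F [ 0.2  0.  -1.5] -> move [ 259.1 -104.6   -7.3] spin -0.0005 q7 -0.13
```

View pics/w6.png

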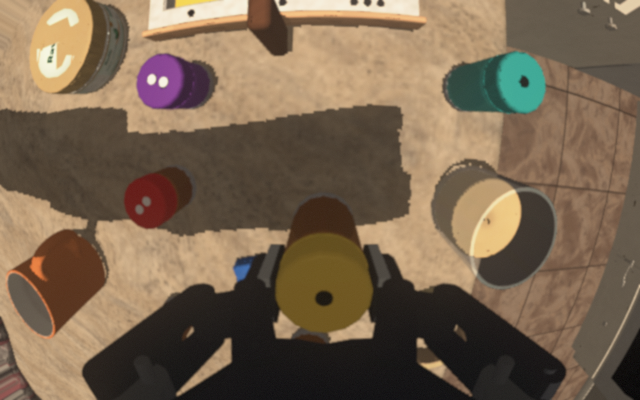

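servo_tool(moves=[[255,15,-5,-53,0],[255,70,-30,-55,0],[255,125,-52,-55,0],[255,180,-75,-55,0],[255,230,-95,-55,0],[255,258,-105,-55,0],[255,258,-105,-30,0],[255,258,-105,0,0],[255,258,-105,0,0],[255,258,-105,0,0]])

```text
clock: 10.82
ee_pos: [0.4781, 0.1784, 0.1115]
ee_rot: [0.692, 0.722, -0.0, -0.0]
ft_force: [0.2, 0.3, -1.5]
finger_gap: 0.0391
```

Run:
```python
from h import *
x,y=pk("b",1)
rel((x,y-.0015,0.0635),2.42)
o=arm.observe(); s=arm.snapshot("wrist"); P=wcloud(s,o)
cv2.imwrite("pics/w7.png",s["img"][:,:,::-1])
```

```text
t 10.82 pos [0.4781 0.1784 0.1115] yaw 2.4 tilt 0.01 gap 0.0391 F [ 0.2  0.3 -1.5] -> move [-0.6  1.4 48. ] spin -0.0004 q7 -0.66
```

View pics/w7.png

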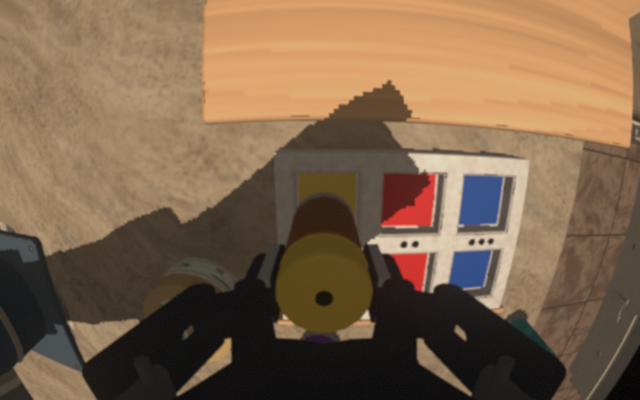

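servo_tool(moves=[[255,0,1,20,0],[255,0,1,38,0],[255,0,1,46,0],[255,0,1,48,0],[255,0,1,48,0]])

```text
clock: 11.5
ee_pos: [0.4794, 0.1785, 0.0637]
ee_rot: [0.692, 0.722, 0.0, 0.0]
ft_force: [0.0, 0.1, -2.4]
finger_gap: 0.0393
```

Run:
```python
from h import *
x,y=pk("b",1)
rel((x,y-.0015,0.0635),2.42)
o=arm.observe(); s=arm.snapshot("wrist"); P=wcloud(s,o)
cv2.imwrite("pics/w8.png",s["img"][:,:,::-1])
```

```text
t 11.5 pos [0.4794 0.1785 0.0637] yaw 2.4 tilt 0.05 gap 0.0393 F [ 0.   0.1 -2.4] -> move [-0.7  0.1  0.2] spin -0.0003 q7 -0.7
```

View pics/w8.png

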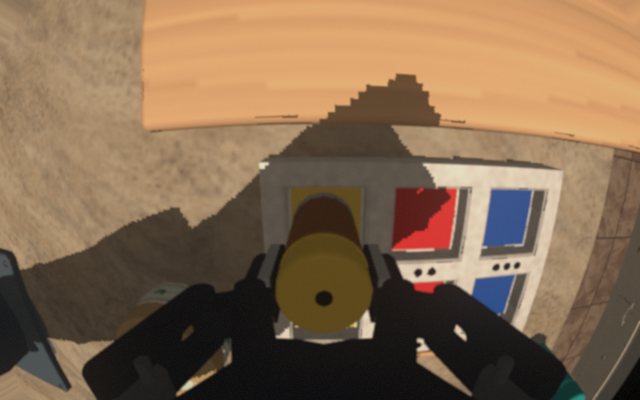

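servo_tool(moves=[[255,0,0,1,0],[255,0,0,2,0],[105,0,0,2,0],[95,0,0,2,0],[95,0,0,2,0],[95,0,0,-30,0],[95,0,0,-80,0],[95,-20,0,-120,0],[95,-60,0,-120,0],[95,-60,0,-120,0]])

```text
clock: 12.8
ee_pos: [0.4817, 0.1151, 0.1834]
ee_rot: [0.694, 0.72, -0.0, 0.001]
ft_force: [-0.4, 1.1, -0.1]
finger_gap: 0.0536
```

Run:
```python
from h import *
rel((.5802,-.350,.2),2.42)
o=arm.observe(); s=arm.snapshot("wrist"); P=wcloud(s,o)
print(pk("b",1),disc(P,pk("b",1),.102))
cv2.imwrite("pics/w9.png",s["img"][:,:,::-1])
s=arm.snapshot("top"); jars(cloud(s))
```

```text
t 12.8 pos [0.4817 0.1151 0.1834] yaw 2.14 tilt 0.1 gap 0.0536 F [-0.4  1.1 -0.1] -> move [-468.5   81.1  -15.7] spin -0.0049 q7 -0.48
[0.47950965 0.17933254] (array([478. , 179.6]), 20.1, array([0.4779, 0.1797]), 2289)
tall_1 None
tall_2 (array([ 578.5, -347.1]), 20.2, array([ 0.5782, -0.3467]), 181)
tall_3 (array([ 441.4, -205.1]), 20.0, array([ 0.441 , -0.2047]), 184)
short_1 (array([ 583.1, -231.4]), 19.7, array([ 0.5827, -0.2312]), 166)
short_2 (array([458.3, -65.9]), 19.7, array([ 0.4583, -0.0659]), 177)
short_3 (array([ 470.9, -331.5]), 19.7, array([ 0.4704, -0.3309]), 172)
purple (array([475.8,  22.8]), 19.7, array([0.4755, 0.0228]), 174)
teal (array([707.7,  31. ]), 19.8, array([0.7071, 0.0309]), 167)
```

View pics/w9.png

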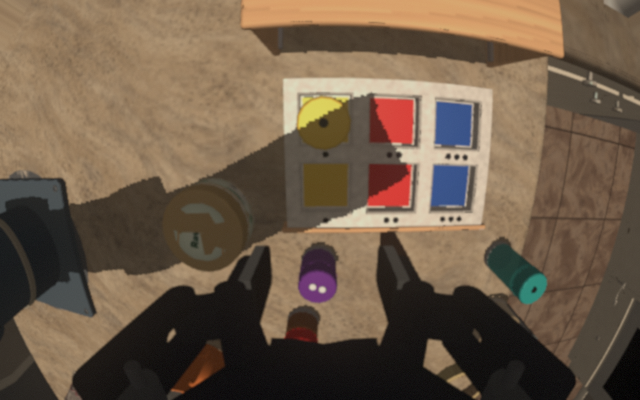

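servo_tool(moves=[[40,-60,10,-16,0],[40,-468,81,-16,-0.005],[40,-468,81,-16,-0.005],[40,-468,81,-16,-0.005],[40,-468,81,-16,-0.005],[40,-468,81,-16,-0.005],[40,-468,81,-16,-0.005],[40,-468,81,-16,-0.005],[40,-468,81,-16,-0.005],[40,-468,81,-16,-0.005]])

```text
clock: 14.15
ee_pos: [0.5827, -0.3437, 0.1984]
ee_rot: [0.69, 0.724, 0.0, -0.001]
ft_force: [0.4, 1.0, 0.5]
finger_gap: 0.0718
```

Run:
```python
from h import *
rel((.5803,-.3495,.05),2.42)
o=arm.observe(); s=arm.snapshot("wrist"); P=wcloud(s,o); jars(P,("tall_2","short_1","short_3","tall_3"))
cv2.imwrite("pics/w10.png",s["img"][:,:,::-1])
```

```text
t 14.15 pos [ 0.5827 -0.3437  0.1984] yaw 2.8 tilt 0.11 gap 0.0718 F [0.4 1.  0.5] -> move [ -6.   -2.7 148.4] spin 0.0067 q7 0.37
tall_2 (array([ 580.7, -350.3]), 20.2, array([ 0.5808, -0.3491]), 1648)
short_1 (array([ 584.7, -234.7]), 20.0, array([ 0.5846, -0.2353]), 1473)
short_3 (array([ 473. , -334.5]), 20.2, array([ 0.4742, -0.3338]), 1207)
tall_3 (array([ 443.6, -208.8]), 20.1, array([ 0.4454, -0.2095]), 1356)
```

View pics/w10.png

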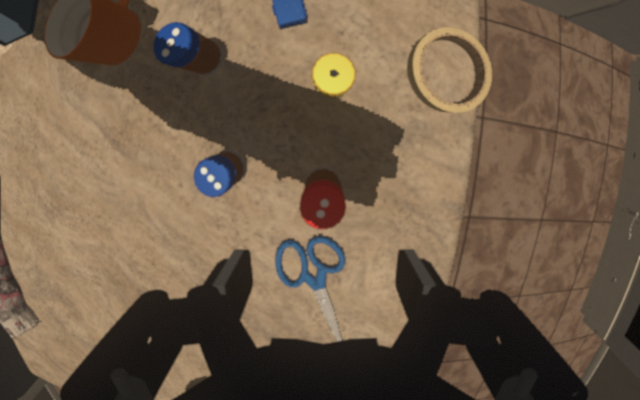

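servo_tool(moves=[[40,-6,-2,60,0.007],[40,-6,-2,110,0.007],[40,-6,-2,140,0.007],[40,-6,-2,148,0.007],[40,-6,-2,148,0.007],[255,-6,-2,148,0.007],[255,-6,-2,148,0.007],[255,-6,-2,148,0.007],[255,-6,-2,148,0.007]], newtons=40)

```text
clock: 15.32
ee_pos: [0.5813, -0.3522, 0.0528]
ee_rot: [0.693, 0.721, 0.0, 0.001]
ft_force: [-0.3, -0.7, 6.3]
finger_gap: 0.0391
```

servo_tool(moves=[[255,0,0,-10,0],[255,0,0,-50,0],[255,0,0,-110,0],[255,0,0,-115,0],[255,0,0,-115,0]])

```text
clock: 15.95
ee_pos: [0.5803, -0.352, 0.1668]
ee_rot: [0.693, 0.721, 0.0, 0.0]
ft_force: [0.3, 0.3, -1.2]
finger_gap: 0.039
```

Run:
```python
from h import *
x,y=pk("b",2)
rel((x,y,0.165),2.42)
o=arm.observe(); s=arm.snapshot("wrist"); P=wcloud(s,o)
cv2.imwrite("pics/w11.png",s["img"][:,:,::-1])
```

```text
t 15.95 pos [ 0.5803 -0.352   0.1668] yaw 2.28 tilt 0.06 gap 0.039 F [ 0.3  0.3 -1.2] -> move [535.1 -11.6   1.5] spin -0.0024 q7 0.36
```

View pics/w11.png

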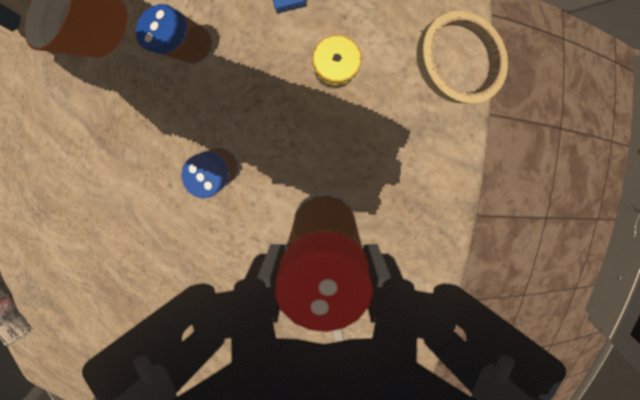

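servo_tool(moves=[[255,50,-1,0,0],[255,533,-11,0,0],[255,533,-11,0,0],[255,533,-11,0,0],[255,533,-11,0,0],[255,533,-11,0,0],[255,533,-11,0,0],[255,533,-11,0,0],[255,533,-11,0,0],[255,533,-11,0,0]])

```text
clock: 17.25
ee_pos: [0.5462, 0.1851, 0.1647]
ee_rot: [0.69, 0.724, -0.0, -0.002]
ft_force: [-0.4, -0.5, -0.6]
finger_gap: 0.0392
```

servo_tool(moves=[[255,0,0,10,0],[255,0,0,50,0],[255,0,0,50,0]])

```text
clock: 17.62
ee_pos: [0.546, 0.1774, 0.1129]
ee_rot: [0.694, 0.72, -0.003, -0.001]
ft_force: [0.9, -0.4, 0.2]
finger_gap: 0.039
```

Run:
```python
from h import *
x,y=pk("b",2)
rel((x,y-.002,0.0635),2.42)
o=arm.observe(); s=arm.snapshot("wrist"); P=wcloud(s,o)
cv2.imwrite("pics/w12.png",s["img"][:,:,::-1])
```

```text
t 17.62 pos [0.546  0.1774 0.1129] yaw 2.17 tilt 0.41 gap 0.039 F [ 0.9 -0.4  0.2] -> move [ 2.9  1.8 49.4] spin -0.0043 q7 -0.56
```

View pics/w12.png

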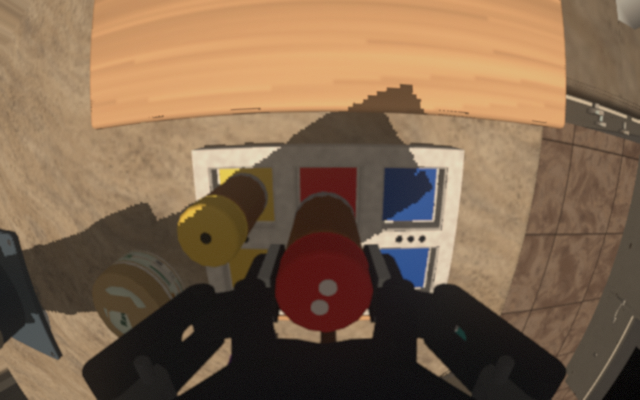

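servo_tool(moves=[[255,1,1,15,-0.003],[255,1,1,25,-0.003],[255,1,1,25,-0.003]])

```text
clock: 18.05
ee_pos: [0.5487, 0.1811, 0.0905]
ee_rot: [0.692, 0.722, -0.001, -0.0]
ft_force: [0.0, 0.1, -1.1]
finger_gap: 0.0391
```

Run:
```python
from h import *
x,y=pk("b",2)
rel((x,y-.002,0.0625),2.42)
```

```text
t 18.05 pos [0.5487 0.1811 0.0905] yaw 2.46 tilt 0.07 gap 0.0391 F [ 0.   0.1 -1.1] -> move [-0.8 -1.2 28. ] spin 0.0007 q7 -0.58
```

servo_tool(moves=[[255,-1,-1,15,0],[255,-1,-1,25,0],[255,-1,-1,28,0],[255,-1,-1,29,0],[255,-1,-1,29,0],[120,-1,-1,29,0],[110,-1,-1,29,0],[105,-1,-1,29,0]])

```text
clock: 19.05
ee_pos: [0.5482, 0.1803, 0.0621]
ee_rot: [0.692, 0.722, 0.0, -0.0]
ft_force: [-0.3, -0.5, 0.6]
finger_gap: 0.0497
```

servo_tool(moves=[[100,0,0,0,0],[100,0,0,-20,0],[100,0,0,-70,0],[100,0,0,-120,0],[80,-20,0,-140,0],[80,-60,0,-140,0],[80,-60,0,-140,0]])

```text
clock: 19.92
ee_pos: [0.551, 0.1165, 0.2023]
ee_rot: [0.694, 0.72, -0.001, 0.001]
ft_force: [-0.0, 0.0, -0.6]
finger_gap: 0.0585
```

Run:
```python
from h import *
rel((.444,-.209,.2),2.42)
o=arm.observe(); s=arm.snapshot("wrist"); P=wcloud(s,o)
for k in (1,2): print(pk("b",k),disc(P,pk("b",k),.102))
cv2.imwrite("pics/w13.png",s["img"][:,:,::-1])
s=arm.snapshot("top"); jars(cloud(s))
```

```text
t 19.93 pos [0.551  0.1165 0.2023] yaw 2.18 tilt 0.12 gap 0.0585 F [-0.   0.  -0.6] -> move [-321.1 -119.3    3. ] spin -0.0042 q7 -0.42
[0.47950965 0.17933254] (array([478.1, 179.6]), 20.2, array([0.479 , 0.1796]), 1806)
[0.54744901 0.1822038 ] (array([546.8, 181.4]), 20.2, array([0.5468, 0.1818]), 1950)
tall_1 None
tall_2 None
tall_3 (array([ 441.2, -205.6]), 19.8, array([ 0.441, -0.205]), 184)
short_1 (array([ 583.3, -230.7]), 20.2, array([ 0.5826, -0.231 ]), 166)
short_2 (array([458.3, -65.8]), 19.8, array([ 0.4584, -0.0658]), 175)
short_3 (array([ 471.1, -331. ]), 20.0, array([ 0.4707, -0.331 ]), 168)
purple None
teal (array([708. ,  31.5]), 19.8, array([0.7071, 0.0309]), 166)
```

View pics/w13.png

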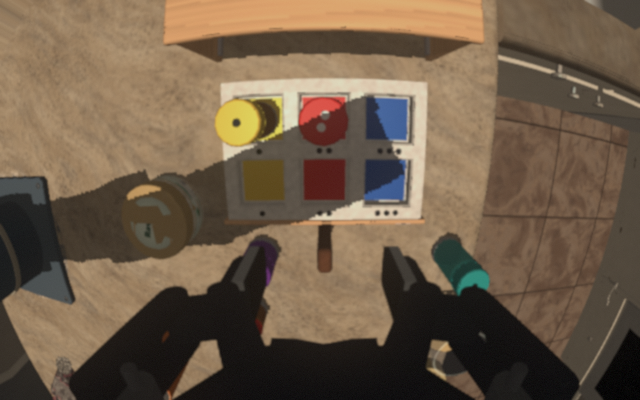

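servo_tool(moves=[[40,-50,-18,3,-0.004],[40,-321,-119,3,-0.004],[40,-321,-119,3,-0.004],[40,-321,-119,3,-0.004],[40,-321,-119,3,-0.004],[40,-321,-119,3,-0.004],[40,-321,-119,3,-0.004],[40,-321,-119,3,-0.004]])

```text
clock: 21.02
ee_pos: [0.4463, -0.204, 0.199]
ee_rot: [0.69, 0.724, 0.0, -0.0]
ft_force: [-0.4, -0.6, 0.1]
finger_gap: 0.072
```

Run:
```python
from h import *
rel((.4435,-.2085,.05),2.42)
o=arm.observe(); s=arm.snapshot("wrist"); P=wcloud(s,o); jars(P,("tall_3","short_1","short_3","short_2"))
m=(P[...,2]>.045)&(P[...,0]<.42)&(P[...,1]>-.3)&(P[...,1]<-.05)&(P[...,2]<.11); q=P[m]; print(q.min(0),q.max(0))
q=q[(q[:,1]<-.17)]; print(len(q), q.max(0) if len(q) else "")
cv2.imwrite("pics/w14.png",s["img"][:,:,::-1])
```

```text
t 21.02 pos [ 0.4463 -0.204   0.199 ] yaw 2.79 tilt 0.05 gap 0.072 F [-0.4 -0.6  0.1] -> move [ -4.5  -3.  149. ] spin 0.0064 q7 0.26
tall_3 (array([ 442.9, -208.3]), 20.2, array([ 0.4429, -0.2071]), 1653)
short_1 (array([ 584.1, -234.2]), 19.9, array([ 0.5827, -0.2333]), 991)
short_3 (array([ 472.3, -334.1]), 20.1, array([ 0.472, -0.332]), 879)
short_2 (array([460.1, -68.6]), 20.3, array([ 0.4599, -0.0696]), 1423)
[-0.00944941 -0.2037291   0.04501258] [ 0.35181796 -0.05001005  0.10957036]
2125 [ 0.34934884 -0.17000437  0.10284256]
```

View pics/w14.png

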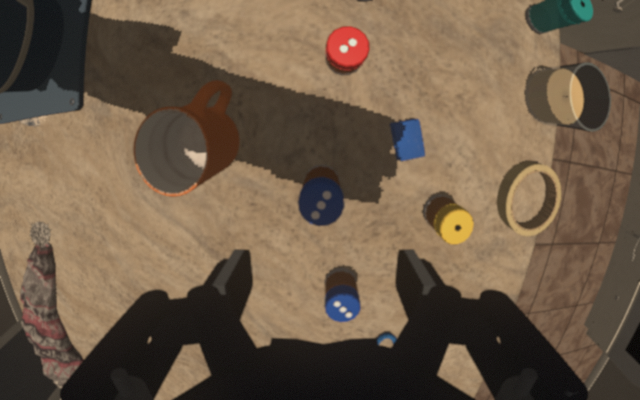

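servo_tool(moves=[[40,-4,-3,60,0.006],[40,-4,-3,110,0.006],[40,-4,-3,140,0.006],[40,-4,-3,149,0.006],[40,-4,-3,149,0.006],[255,-4,-3,149,0.006],[255,-4,-3,149,0.006],[255,-4,-3,149,0.006],[255,-4,-3,149,0.006]], newtons=40)

```text
clock: 22.2
ee_pos: [0.4436, -0.2099, 0.0514]
ee_rot: [0.693, 0.721, 0.0, 0.001]
ft_force: [0.6, 0.5, 6.3]
finger_gap: 0.0394
```

servo_tool(moves=[[255,0,0,-10,0],[255,0,0,-50,0],[255,0,0,-110,0],[255,0,0,-115,0],[255,0,0,-115,0]])

```text
clock: 22.82
ee_pos: [0.4427, -0.2098, 0.1658]
ee_rot: [0.693, 0.721, 0.0, 0.001]
ft_force: [-0.6, -0.4, -1.1]
finger_gap: 0.0393
```

Run:
```python
from h import *
x,y=pk("b",3)
rel((x,y,0.165),2.42)
o=arm.observe(); s=arm.snapshot("wrist"); P=wcloud(s,o)
cv2.imwrite("pics/w15.png",s["img"][:,:,::-1])
```

```text
t 22.82 pos [ 0.4427 -0.2098  0.1658] yaw 2.33 tilt 0.08 gap 0.0393 F [-0.6 -0.4 -1.1] -> move [387.6 188.6   0.7] spin -0.0016 q7 0.24
```

View pics/w15.png

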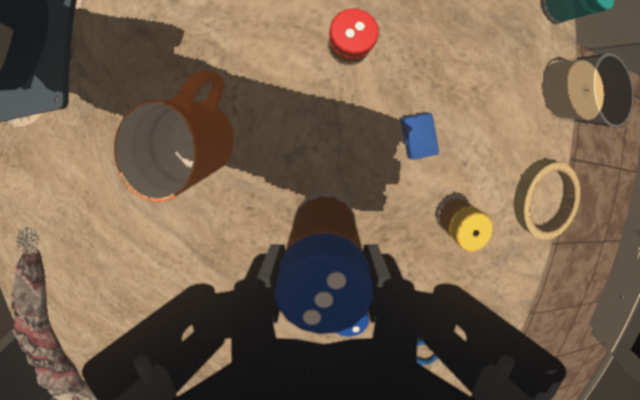

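servo_tool(moves=[[255,45,22,0,0],[255,386,189,0,0],[255,386,189,0,0],[255,386,189,0,0],[255,386,189,0,0],[255,386,189,0,0],[255,386,189,0,0],[255,386,189,0,0],[255,386,189,0,0],[255,386,189,0,0]])

```text
clock: 24.12
ee_pos: [0.6153, 0.1817, 0.1642]
ee_rot: [0.693, 0.721, -0.001, -0.0]
ft_force: [-0.9, 0.1, -1.3]
finger_gap: 0.0393
```

servo_tool(moves=[[255,0,0,0,0],[255,0,0,40,0],[255,0,0,60,0],[255,0,0,60,0]])

```text
clock: 24.62
ee_pos: [0.6148, 0.1825, 0.1039]
ee_rot: [0.693, 0.721, -0.001, -0.001]
ft_force: [-0.2, 0.1, -1.8]
finger_gap: 0.039
```

Run:
```python
from h import *
x,y=pk("b",3)
rel((x,y-.002,0.0615),2.42)
o=arm.observe(); s=arm.snapshot("wrist"); P=wcloud(s,o)
cv2.imwrite("pics/w16.png",s["img"][:,:,::-1])
```

```text
t 24.62 pos [0.6148 0.1825 0.1039] yaw 2.29 tilt 0.17 gap 0.039 F [-0.2  0.1 -1.8] -> move [ 0.6  0.7 42.4] spin -0.0023 q7 -0.5
```

View pics/w16.png

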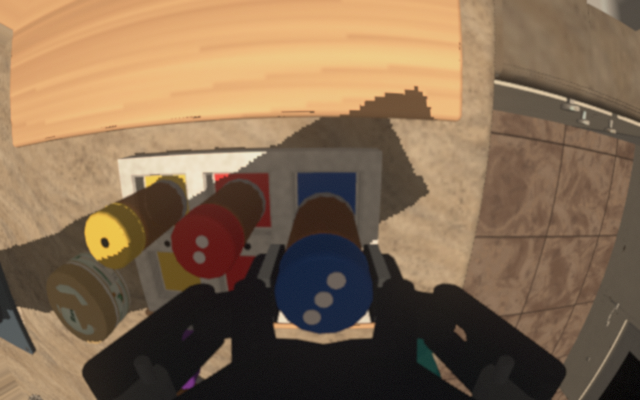

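Jar with blue lid (324,283) is centred over the blue pocket (327,190); lowering.

servo_tool(moves=[[255,1,1,20,-0.002],[255,1,1,35,-0.002],[255,1,1,41,-0.002],[255,1,1,43,-0.002],[255,1,1,43,-0.002],[120,1,1,43,-0.002],[110,1,1,43,-0.002],[105,1,1,43,-0.002],[100,1,1,43,-0.002]])

```text
clock: 25.8
ee_pos: [0.6168, 0.1848, 0.0622]
ee_rot: [0.692, 0.722, 0.0, 0.0]
ft_force: [-0.1, 0.3, 0.8]
finger_gap: 0.0518
```

servo_tool(moves=[[100,0,0,-20,0],[100,0,0,-70,0],[100,0,0,-120,0],[80,-20,0,-140,0],[80,-60,0,-140,0],[80,-60,0,-140,0]])

```text
clock: 26.55
ee_pos: [0.6196, 0.1193, 0.2017]
ee_rot: [0.694, 0.72, -0.001, 0.001]
ft_force: [0.3, 0.3, 0.1]
finger_gap: 0.0586
```

Run:
```python
from h import *
rel((.585,-.234,.2),2.42)
o=arm.observe(); s=arm.snapshot("wrist"); P=wcloud(s,o)
for k in (1,2,3): print(pk("b",k),disc(P,pk("b",k),.102))
cv2.imwrite("pics/w17.png",s["img"][:,:,::-1])
s=arm.snapshot("top"); jars(cloud(s))
```

```text
t 26.55 pos [0.6196 0.1193 0.2017] yaw 2.11 tilt 0.19 gap 0.0586 F [0.3 0.3 0.1] -> move [-351.7  -47.6    2.9] spin -0.0054 q7 -0.38
[0.47950965 0.17933254] (array([478.4, 179.5]), 20.4, array([0.4805, 0.1799]), 1437)
[0.54744901 0.1822038 ] (array([547.2, 181.8]), 20.1, array([0.548 , 0.1817]), 1806)
[0.61538836 0.18507506] (array([616.5, 186.2]), 20.1, array([0.6162, 0.1864]), 1960)
tall_1 None
tall_2 None
tall_3 None
short_1 (array([ 582.7, -231.4]), 20.0, array([ 0.5823, -0.2312]), 170)
short_2 (array([458.9, -66.9]), 19.7, array([ 0.4596, -0.0706]), 124)
short_3 (array([ 470. , -332.1]), 20.1, array([ 0.4704, -0.331 ]), 173)
purple None
teal (array([707.5,  31. ]), 19.5, array([0.7074, 0.0309]), 169)
```

View pics/w17.png

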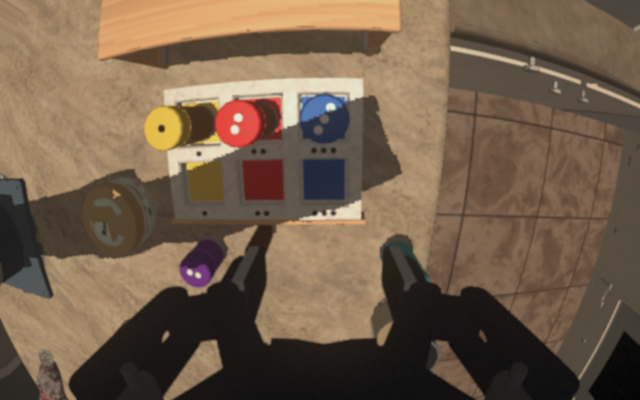

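servo_tool(moves=[[40,-50,-7,3,-0.005],[40,-352,-48,3,-0.005],[40,-352,-48,3,-0.005],[40,-352,-48,3,-0.005],[40,-352,-48,3,-0.005],[40,-352,-48,3,-0.005],[40,-352,-48,3,-0.005],[40,-352,-48,3,-0.005],[40,-352,-48,3,-0.005]])

```text
clock: 27.78
ee_pos: [0.587, -0.2266, 0.199]
ee_rot: [0.689, 0.725, 0.0, -0.0]
ft_force: [-0.8, 1.2, 0.0]
finger_gap: 0.0721
```

Run:
```python
from h import *
rel((.5845,-.2343,.03),2.42)
o=arm.observe(); s=arm.snapshot("wrist"); P=wcloud(s,o); jars(P,("short_1","short_3","short_2"))
cv2.imwrite("pics/w18.png",s["img"][:,:,::-1])
```

```text
t 27.77 pos [ 0.587  -0.2266  0.199 ] yaw 2.92 tilt 0.06 gap 0.0721 F [-0.8  1.2  0. ] -> move [ -7.7  -2.9 169. ] spin 0.0087 q7 0.21
short_1 (array([ 584.9, -234.4]), 20.0, array([ 0.5848, -0.2336]), 1345)
short_3 (array([ 464. , -326.5]), 15.1, array([ 0.4627, -0.3237]), 156)
short_2 (array([460.4, -68.6]), 20.3, array([ 0.462 , -0.0699]), 1153)
```

View pics/w18.png

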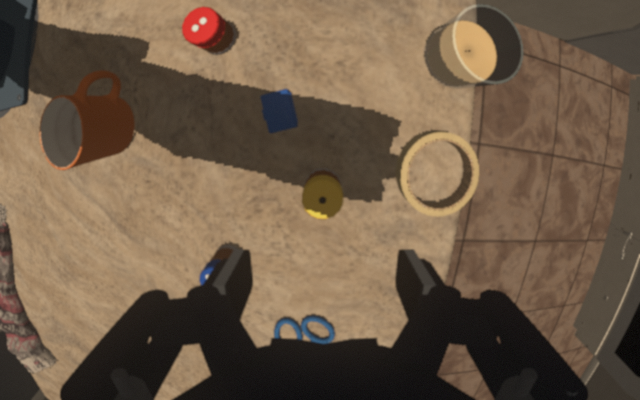

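servo_tool(moves=[[40,-7,-2,60,0.008],[40,-7,-2,120,0.008],[40,-7,-2,155,0.008],[40,-7,-2,169,0.008],[40,-7,-2,169,0.008],[255,-7,-2,169,0.008],[255,-7,-2,169,0.008],[255,-7,-2,169,0.008],[255,-7,-2,169,0.008]], newtons=40)

```text
clock: 28.95
ee_pos: [0.5859, -0.2362, 0.032]
ee_rot: [0.693, 0.721, 0.001, 0.001]
ft_force: [-0.3, 0.3, 5.1]
finger_gap: 0.039
```

servo_tool(moves=[[255,0,0,-10,0],[255,0,0,-50,0],[255,0,0,-110,0],[255,0,0,-120,0],[255,0,0,-120,0]])

```text
clock: 29.58
ee_pos: [0.585, -0.2362, 0.1513]
ee_rot: [0.693, 0.721, 0.0, 0.001]
ft_force: [-0.2, -0.9, -1.7]
finger_gap: 0.0388
```

Run:
```python
from h import *
x,y=pk("f",1)
rel((x,y,0.15),2.42)
o=arm.observe(); s=arm.snapshot("wrist"); P=wcloud(s,o)
cv2.imwrite("pics/w19.png",s["img"][:,:,::-1])
```

```text
t 29.57 pos [ 0.585  -0.2362  0.1513] yaw 2.28 tilt 0.11 gap 0.0388 F [-0.2 -0.9 -1.7] -> move [351.4 -88.8   0.9] spin -0.0025 q7 0.19
```

View pics/w19.png

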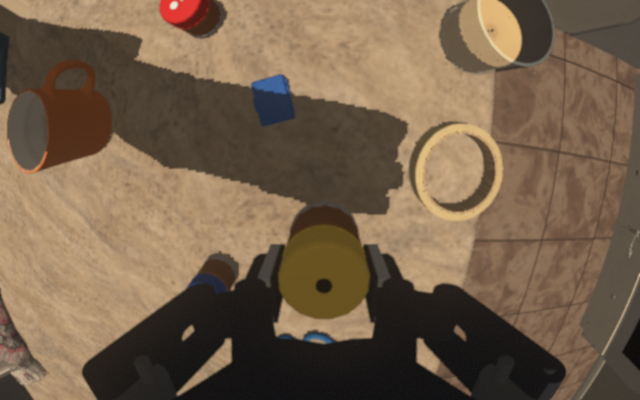

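servo_tool(moves=[[255,45,-12,0,0],[255,349,-89,0,0],[255,349,-89,0,0],[255,349,-89,0,0],[255,349,-89,0,0],[255,349,-89,0,0],[255,349,-89,0,0],[255,349,-89,0,0],[255,349,-89,0,0]])

```text
clock: 30.75
ee_pos: [0.4819, 0.1075, 0.1494]
ee_rot: [0.694, 0.72, -0.001, -0.0]
ft_force: [0.1, 0.1, -1.4]
finger_gap: 0.0388
```

servo_tool(moves=[[255,0,0,10,0],[255,0,0,50,0],[255,0,0,70,0],[255,0,0,70,0]])

```text
clock: 31.25
ee_pos: [0.4809, 0.1082, 0.0785]
ee_rot: [0.693, 0.721, -0.002, -0.001]
ft_force: [-0.1, 0.8, -1.5]
finger_gap: 0.0388
```

Run:
```python
from h import *
x,y=pk("f",1)
rel((x,y-.002,0.042),2.42)
o=arm.observe(); s=arm.snapshot("wrist"); P=wcloud(s,o)
cv2.imwrite("pics/w20.png",s["img"][:,:,::-1])
```

```text
t 31.25 pos [0.4809 0.1082 0.0785] yaw 2.22 tilt 0.21 gap 0.0388 F [-0.1  0.8 -1.5] -> move [ 1.2  1.6 36.5] spin -0.0034 q7 -0.5
```

View pics/w20.png

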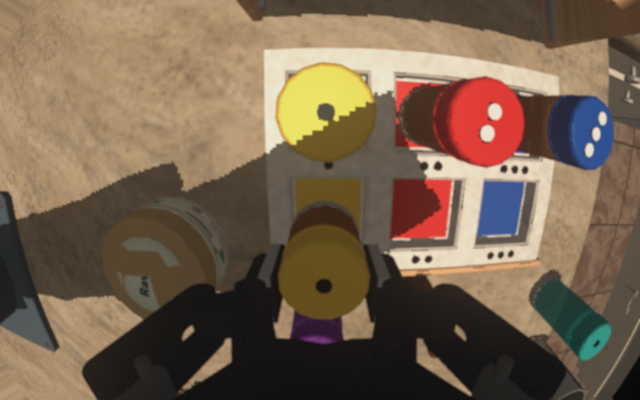

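servo_tool(moves=[[255,1,1,18,-0.003],[255,1,1,30,-0.003],[255,1,1,36,-0.003],[255,1,1,37,-0.003],[255,1,1,37,-0.003],[120,1,1,37,-0.003],[110,1,1,37,-0.003],[105,1,1,37,-0.003],[100,1,1,37,-0.003]])

```text
clock: 32.42
ee_pos: [0.483, 0.1103, 0.0432]
ee_rot: [0.692, 0.722, 0.0, 0.0]
ft_force: [-0.6, 0.1, 0.5]
finger_gap: 0.052
```

servo_tool(moves=[[100,0,0,-20,0],[100,0,0,-70,0],[100,0,0,-120,0],[80,-20,0,-150,0],[80,-60,0,-150,0],[80,-60,0,-150,0]])

```text
clock: 33.17
ee_pos: [0.4855, 0.0471, 0.1935]
ee_rot: [0.693, 0.72, -0.0, 0.001]
ft_force: [-0.1, 0.1, -0.1]
finger_gap: 0.0584
```

Run:
```python
from h import *
rel((.4605,-.0684,.19),2.42)
o=arm.observe(); s=arm.snapshot("wrist"); P=wcloud(s,o)
for k in (1,2,3): print(pk("b",k),disc(P,pk("b",k),.102))
print(pk("f",1),disc(P,pk("f",1),.072)); jars(P,("short_2","purple"))
cv2.imwrite("pics/w21.png",s["img"][:,:,::-1])
s=arm.snapshot("top"); jars(cloud(s))
```

```text
t 33.17 pos [0.4855 0.0471 0.1935] yaw 2.19 tilt 0.09 gap 0.0584 F [-0.1  0.1 -0.1] -> move [-114.4  -29.4    3.6] spin -0.004 q7 -0.3
[0.47950965 0.17933254] (array([477.9, 179.2]), 20.1, array([0.478 , 0.1785]), 2002)
[0.54744901 0.1822038 ] (array([546.5, 181.1]), 20.3, array([0.5455, 0.1804]), 1861)
[0.61538836 0.18507506] (array([615.6, 186. ]), 20.4, array([0.6137, 0.1851]), 1463)
[0.48238091 0.11139319] (array([482. , 111.5]), 20.0, array([0.482 , 0.1117]), 1646)
short_2 (array([460.3, -67.7]), 20.2, array([ 0.4606, -0.0656]), 954)
purple (array([477.6,  20.1]), 20.4, array([0.4776, 0.0217]), 1313)
tall_1 None
tall_2 None
tall_3 None
short_1 None
short_2 (array([459.2, -67.6]), 19.5, array([ 0.4604, -0.0733]), 91)
short_3 (array([ 469.9, -331.2]), 20.1, array([ 0.4705, -0.3309]), 172)
purple None
teal (array([708.2,  30.4]), 20.3, array([0.7074, 0.0308]), 167)
```

View pics/w21.png

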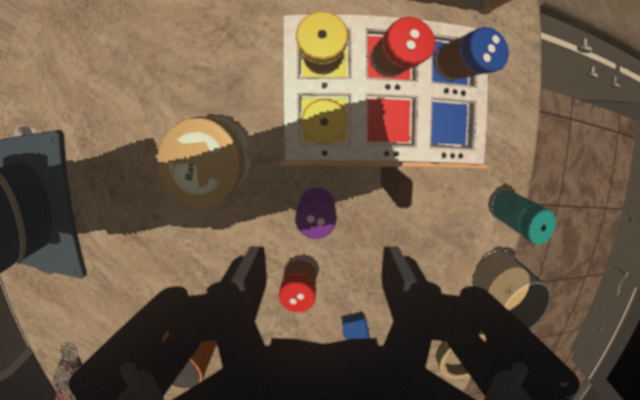

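servo_tool(moves=[[40,-55,-15,4,-0.004],[40,-114,-29,4,-0.004],[40,-114,-29,4,-0.004],[40,-114,-29,4,-0.004],[40,-114,-29,4,-0.004]])

```text
clock: 33.9
ee_pos: [0.4618, -0.0629, 0.1891]
ee_rot: [0.689, 0.725, 0.0, -0.0]
ft_force: [-0.1, 0.3, -0.5]
finger_gap: 0.0722
```

Run:
```python
from h import *
rel((.4605,-.0682,.03),2.42)
o=arm.observe(); s=arm.snapshot("wrist"); P=wcloud(s,o); jars(P,("short_2","short_3","purple"))
cv2.imwrite("pics/w22.png",s["img"][:,:,::-1])
```

```text
t 33.9 pos [ 0.4618 -0.0629  0.1891] yaw 2.87 tilt 0.04 gap 0.0722 F [-0.1  0.3 -0.5] -> move [ -5.4  -1.6 159.1] spin 0.0078 q7 -0.04
short_2 (array([460.2, -68.2]), 20.1, array([ 0.4601, -0.0673]), 1433)
short_3 None
purple (array([477.7,  19.9]), 20.2, array([0.4775, 0.0197]), 1574)
```

View pics/w22.png

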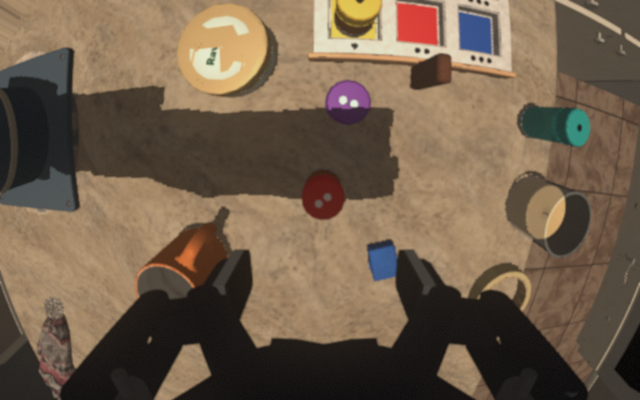

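servo_tool(moves=[[40,-5,-2,60,0.008],[40,-5,-2,110,0.008],[40,-5,-2,145,0.008],[40,-5,-2,159,0.008],[40,-5,-2,159,0.008],[255,-5,-2,159,0.008],[255,-5,-2,159,0.008],[255,-5,-2,159,0.008],[255,-5,-2,159,0.008]], newtons=40)

```text
clock: 35.08
ee_pos: [0.4605, -0.07, 0.0315]
ee_rot: [0.693, 0.721, 0.001, 0.001]
ft_force: [-0.2, -0.0, 7.1]
finger_gap: 0.0391
```

servo_tool(moves=[[255,0,0,-10,0],[255,0,0,-50,0],[255,0,0,-110,0],[255,0,0,-120,0],[255,0,0,-120,0]])

```text
clock: 35.7
ee_pos: [0.4599, -0.0702, 0.1511]
ee_rot: [0.693, 0.721, 0.001, 0.001]
ft_force: [-0.9, 0.6, -1.9]
finger_gap: 0.0391
```

Run:
```python
from h import *
x,y=pk("f",2)
rel((x,y-.002,0.15),2.42)
o=arm.observe(); s=arm.snapshot("wrist"); P=wcloud(s,o)
cv2.imwrite("pics/w23.png",s["img"][:,:,::-1])
```

```text
t 35.7 pos [ 0.4599 -0.0702  0.1511] yaw 2.21 tilt 0.13 gap 0.0391 F [-0.9  0.6 -1.9] -> move [178.9  97.4   1.2] spin -0.0037 q7 -0.07
```

View pics/w23.png

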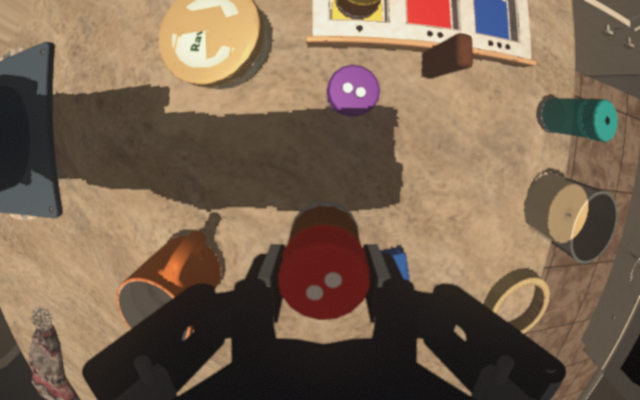

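servo_tool(moves=[[255,40,22,0,-0.004],[255,179,97,0,-0.004],[255,179,97,0,-0.004],[255,179,97,0,-0.004],[255,179,97,0,-0.004],[255,179,97,0,-0.004],[255,179,97,40,-0.004],[255,179,97,70,-0.004],[255,179,97,70,-0.004]])

```text
clock: 36.88
ee_pos: [0.5475, 0.1106, 0.0781]
ee_rot: [0.692, 0.722, -0.003, -0.001]
ft_force: [0.0, 0.2, -0.2]
finger_gap: 0.0388
```

Run:
```python
from h import *
x,y=pk("f",2)
rel((x,y-.002,0.0415),2.42)
o=arm.observe(); s=arm.snapshot("wrist"); P=wcloud(s,o)
cv2.imwrite("pics/w24.png",s["img"][:,:,::-1])
```

```text
t 36.88 pos [0.5475 0.1106 0.0781] yaw 2.36 tilt 0.32 gap 0.0388 F [ 0.   0.2 -0.2] -> move [ 1.6  3.  36.6] spin -0.001 q7 -0.45
```

View pics/w24.png

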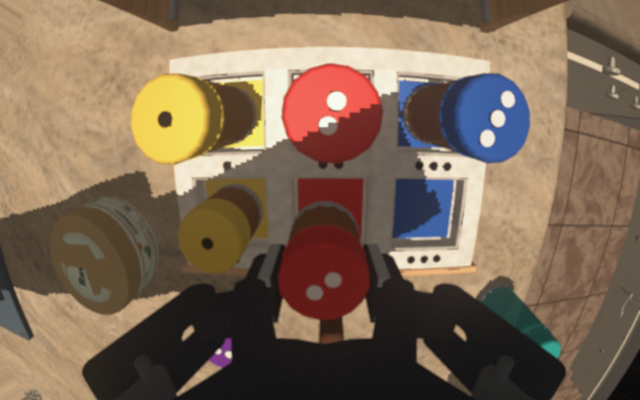

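servo_tool(moves=[[255,1,2,5,0],[255,1,2,10,0],[255,1,2,10,0]])

```text
clock: 37.3
ee_pos: [0.5516, 0.1138, 0.0703]
ee_rot: [0.692, 0.722, 0.0, 0.0]
ft_force: [0.1, 0.9, -1.1]
finger_gap: 0.0389
```

Run:
```python
from h import *
x,y=pk("f",2)
rel((x,y-.002,0.0415),2.42)
```

```text
t 37.3 pos [0.5516 0.1138 0.0703] yaw 2.46 tilt 0.01 gap 0.0389 F [ 0.1  0.9 -1.1] -> move [-1.5 -1.3 28.8] spin 0.0007 q7 -0.46
```

servo_tool(moves=[[255,-2,-1,14,0],[255,-2,-1,24,0],[255,-2,-1,29,0],[255,-2,-1,30,0],[255,-2,-1,30,0],[120,-2,-1,30,0],[110,-2,-1,30,0],[105,-2,-1,30,0],[105,-2,-1,30,0]])

```text
clock: 38.42
ee_pos: [0.5506, 0.1118, 0.0399]
ee_rot: [0.692, 0.722, -0.0, -0.0]
ft_force: [0.2, -0.5, -0.0]
finger_gap: 0.0502
```

servo_tool(moves=[[105,0,0,-20,0],[105,0,0,-70,0],[105,0,0,-120,0],[80,-20,0,-150,0],[80,-60,0,-150,0],[80,-60,0,-150,0]])

```text
clock: 39.17
ee_pos: [0.5534, 0.048, 0.1904]
ee_rot: [0.694, 0.72, -0.001, 0.001]
ft_force: [-1.4, 0.8, 0.5]
finger_gap: 0.0587
```

Run:
```python
from h import *
rel((.473,-.3335,.19),2.42)
o=arm.observe(); s=arm.snapshot("wrist"); P=wcloud(s,o)
for k in (1,2,3): print(pk("b",k),disc(P,pk("b",k),.102))
for k in (1,2): print(pk("f",k),disc(P,pk("f",k),.072))
cv2.imwrite("pics/w25.png",s["img"][:,:,::-1])
s=arm.snapshot("top"); jars(cloud(s),("short_3","teal"))
```

```text
t 39.17 pos [0.5534 0.048  0.1904] yaw 2.17 tilt 0.12 gap 0.0587 F [-1.4  0.8  0.5] -> move [-378.1  -94.8    1.1] spin -0.0043 q7 -0.28
[0.47950965 0.17933254] (array([478.2, 179.4]), 20.1, array([0.4792, 0.1785]), 1881)
[0.54744901 0.1822038 ] (array([546.7, 181.6]), 20.0, array([0.5469, 0.1807]), 2043)
[0.61538836 0.18507506] (array([616. , 186.2]), 20.0, array([0.6149, 0.1851]), 1875)
[0.48238091 0.11139319] (array([482.4, 111.8]), 20.1, array([0.4832, 0.112 ]), 1584)
[0.55032027 0.11426445] (array([549.3, 112.9]), 20.2, array([0.5491, 0.1131]), 1698)
short_3 (array([ 470.4, -331.8]), 19.8, array([ 0.4704, -0.3309]), 169)
teal None
```

View pics/w25.png

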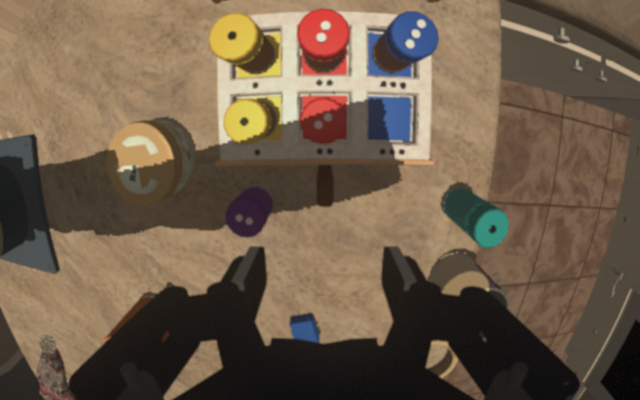

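Five jars are seated. Now short_3.

servo_tool(moves=[[40,-50,-13,1,-0.004],[40,-378,-95,1,-0.004],[40,-378,-95,1,-0.004],[40,-378,-95,1,-0.004],[40,-378,-95,1,-0.004],[40,-378,-95,1,-0.004],[40,-378,-95,1,-0.004],[40,-378,-95,1,-0.004],[40,-378,-95,1,-0.004],[40,-378,-95,1,-0.004]])

```text
clock: 40.52
ee_pos: [0.4754, -0.3279, 0.1891]
ee_rot: [0.689, 0.725, 0.0, -0.0]
ft_force: [0.1, 0.0, -1.0]
finger_gap: 0.0723
```

Run:
```python
from h import *
rel((.473,-.3335,.03),2.42)
o=arm.observe(); s=arm.snapshot("wrist"); P=wcloud(s,o); jars(P,("short_3",))
cv2.imwrite("pics/w26.png",s["img"][:,:,::-1])
```

```text
t 40.52 pos [ 0.4754 -0.3279  0.1891] yaw 2.86 tilt 0.05 gap 0.0723 F [ 0.1  0.  -1. ] -> move [ -5.6  -2.7 159.1] spin 0.0076 q7 0.45
short_3 (array([ 472.4, -334.5]), 20.2, array([ 0.4724, -0.3335]), 1427)
```

View pics/w26.png

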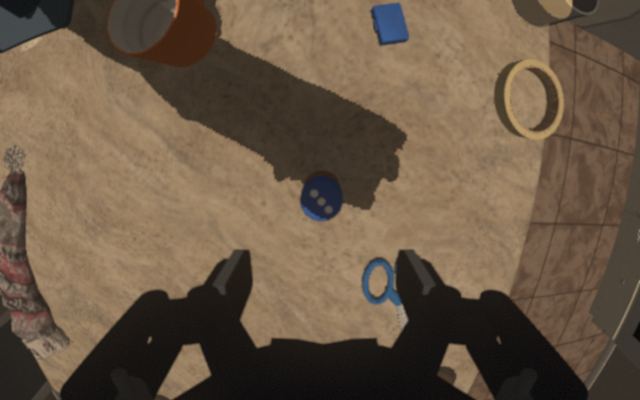

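servo_tool(moves=[[40,-6,-3,60,0.008],[40,-6,-3,110,0.008],[40,-6,-3,145,0.008],[40,-6,-3,159,0.008],[40,-6,-3,159,0.008],[255,-6,-3,159,0.008],[255,-6,-3,159,0.008],[255,-6,-3,159,0.008],[255,-6,-3,159,0.008]], newtons=40)

```text
clock: 41.7
ee_pos: [0.4727, -0.3366, 0.0317]
ee_rot: [0.693, 0.721, 0.0, 0.001]
ft_force: [-0.3, 0.2, 5.9]
finger_gap: 0.039
```

servo_tool(moves=[[255,0,0,-10,0],[255,0,0,-50,0],[255,0,0,-110,0],[255,0,0,-120,0],[255,0,0,-120,0]])

```text
clock: 42.32
ee_pos: [0.472, -0.3363, 0.1513]
ee_rot: [0.693, 0.721, 0.0, 0.001]
ft_force: [0.4, -0.0, -1.9]
finger_gap: 0.0389
```

Run:
```python
from h import *
x,y=pk("f",3)
rel((x,y-.002,0.15),2.42)
o=arm.observe(); s=arm.snapshot("wrist"); P=wcloud(s,o)
cv2.imwrite("pics/w27.png",s["img"][:,:,::-1])
```

```text
t 42.33 pos [ 0.472  -0.3363  0.1513] yaw 2.22 tilt 0.12 gap 0.0389 F [ 0.4 -0.  -1.9] -> move [445.4 163.6   0.9] spin -0.0035 q7 0.44
```

View pics/w27.png

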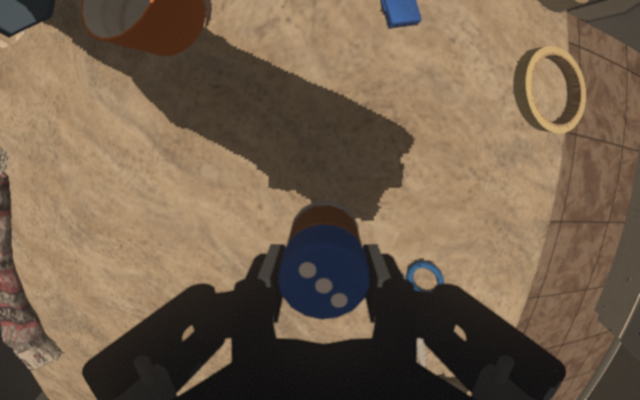

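servo_tool(moves=[[255,45,17,0,-0.004],[255,445,164,0,-0.004],[255,445,164,0,-0.004],[255,445,164,0,-0.004],[255,445,164,0,-0.004],[255,445,164,0,-0.004],[255,445,164,0,-0.004],[255,445,164,0,-0.004],[255,445,164,0,-0.004],[255,445,164,0,-0.004]])

```text
clock: 43.62
ee_pos: [0.6174, 0.1142, 0.1484]
ee_rot: [0.692, 0.722, -0.002, -0.001]
ft_force: [0.8, -0.7, -0.6]
finger_gap: 0.0388
```

servo_tool(moves=[[255,0,0,0,0],[255,0,0,40,0],[255,0,0,75,0],[255,0,0,80,0],[255,0,0,80,0]])

```text
clock: 44.25
ee_pos: [0.6187, 0.1143, 0.0708]
ee_rot: [0.692, 0.722, 0.0, 0.0]
ft_force: [-0.2, -0.2, -0.5]
finger_gap: 0.0388
```

Run:
```python
from h import *
x,y=pk("f",3)
rel((x,y-.002,0.0405),2.42)
o=arm.observe(); s=arm.snapshot("wrist"); P=wcloud(s,o)
cv2.imwrite("pics/w28.png",s["img"][:,:,::-1])
```

```text
t 44.25 pos [0.6187 0.1143 0.0708] yaw 2.4 tilt 0.02 gap 0.0388 F [-0.2 -0.2 -0.5] -> move [ 0.9 -0.4 30.3] spin -0.0004 q7 -0.38
```

View pics/w28.png

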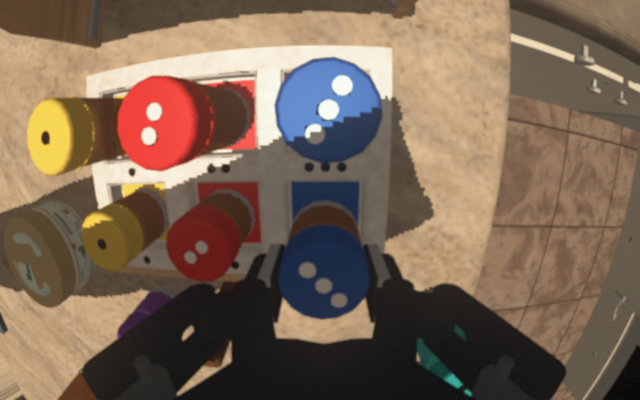

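servo_tool(moves=[[255,1,0,14,0],[255,1,0,24,0],[255,1,0,29,0],[255,1,0,30,0],[255,1,0,30,0],[120,1,0,30,0],[110,1,0,30,0],[105,1,0,30,0],[105,1,0,30,0]])

```text
clock: 45.42
ee_pos: [0.6183, 0.1161, 0.04]
ee_rot: [0.692, 0.722, -0.0, -0.0]
ft_force: [1.0, 0.5, -0.7]
finger_gap: 0.0502
```

servo_tool(moves=[[105,0,0,-20,0],[105,0,0,-70,0],[105,0,0,-120,0],[105,-20,0,-140,0],[105,-60,-20,-140,0],[105,-110,-60,-140,0],[105,-110,-60,-140,0]])

```text
clock: 46.3
ee_pos: [0.5605, -0.0016, 0.1802]
ee_rot: [0.694, 0.72, -0.002, 0.0]
ft_force: [0.6, -0.4, -0.2]
finger_gap: 0.05
```

Run:
```python
from h import *
o=arm.observe(); s=arm.snapshot("wrist"); P=wcloud(s,o)
for k in (1,2,3): print(pk("b",k),disc(P,pk("b",k),.102))
for k in (1,2,3): print(pk("f",k),disc(P,pk("f",k),.072))
m=(P[...,2]>.08)&(P[...,2]<.1)&(P[...,1]>.0)&(P[...,1]<.1)&(P[...,0]>.5)&(P[...,0]<.6)
q=P[m]; d=q[:,:2]-UO; a=d@UX; b=d@UYv; print("tab x",a.min(),a.max(),"lat",b.min(),b.max())
c=UO+(a.min()+a.max())/2*UX+.0018*UYv; print(c); rel((c[0],c[1],.06),2.42)
cv2.imwrite("pics/w29.png",s["img"][:,:,::-1])
```

```text
[0.47950965 0.17933254] None
[0.54744901 0.1822038 ] None
[0.61538836 0.18507506] None
[0.48238091 0.11139319] (array([483.1, 118.2]), 20.3, array([0.4844, 0.1172]), 1657)
[0.55032027 0.11426445] (array([548.9, 113.2]), 20.2, array([0.5491, 0.1127]), 1827)
[0.61825962 0.11713571] (array([616.7, 117.5]), 20.2, array([0.6159, 0.117 ]), 1709)
tab x -0.29634060886809915 -0.2710231534371528 lat -0.004628800062369255 0.008373132521850398
[0.55307669 0.05614712]
t 46.35 pos [0.5621 0.001  0.1804] yaw 2.25 tilt 0.07 gap 0.0502 F [0.2 0.5 0.5] -> move [ 55.5  -6.8 120.4] spin -0.003 q7 -0.18
```

View pics/w29.png

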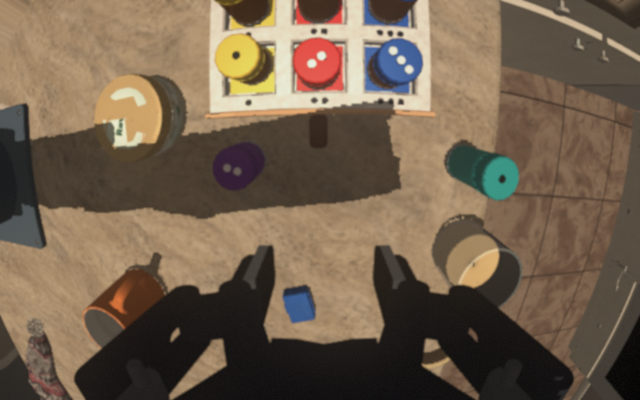

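servo_tool(moves=[[110,30,-50,-20,0],[110,60,-70,-20,0],[110,60,-70,-20,0],[110,60,-70,-20,0]])

```text
clock: 46.85
ee_pos: [0.4914, 0.061, 0.2002]
ee_rot: [0.691, 0.723, 0.0, 0.0]
ft_force: [-0.2, -0.3, 0.1]
finger_gap: 0.0489
```

Run:
```python
from h import *
rel((.55,0,.2),2.42)
o=arm.observe(); s=arm.snapshot("wrist"); P=wcloud(s,o)
for k in (1,2,3): print(pk("b",k),disc(P,pk("b",k),.102))
for k in (1,2,3):
    c=pk("f",k); d=disc(P,c,.072,dz=.012); print(c,d)
    m=(np.hypot(P[...,0]-d[2][0],P[...,1]-d[2][1])<.015)&(P[...,2]>.05); q=P[m]
    A=np.c_[q[:,:2]-q[:,:2].mean(0),np.ones(len(q))]; print("plane",np.linalg.lstsq(A,q[:,2],rcond=None)[0].round(4))
cv2.imwrite("pics/w30.png",cv2.resize(s["img"][0:220,150:470,::-1],None,fx=2.4,fy=2.4,interpolation=cv2.INTER_CUBIC))
```

```text
t 46.85 pos [0.4914 0.061  0.2002] yaw 2.53 tilt 0.04 gap 0.0489 F [-0.2 -0.3  0.1] -> move [-63.6  55.9   0.3] spin 0.002 q7 -0.3
[0.47950965 0.17933254] (array([477.8, 180. ]), 20.0, array([0.478 , 0.1793]), 1940)
[0.54744901 0.1822038 ] (array([546.5, 182. ]), 20.2, array([0.5457, 0.1811]), 1807)
[0.61538836 0.18507506] (array([615.6, 186.4]), 20.3, array([0.6137, 0.1858]), 1469)
[0.48238091 0.11139319] (array([483.2, 118.2]), 20.2, array([0.4832, 0.1184]), 1562)
plane [ 0.0029 -0.0075  0.0722]
[0.55032027 0.11426445] (array([549. , 113.5]), 20.1, array([0.5479, 0.1138]), 1522)
plane [0.0028 0.0058 0.0722]
[0.61825962 0.11713571] (array([616.5, 118. ]), 20.2, array([0.614 , 0.1183]), 1347)
plane [ 0.0046 -0.0026  0.0723]
```

View pics/w30.png

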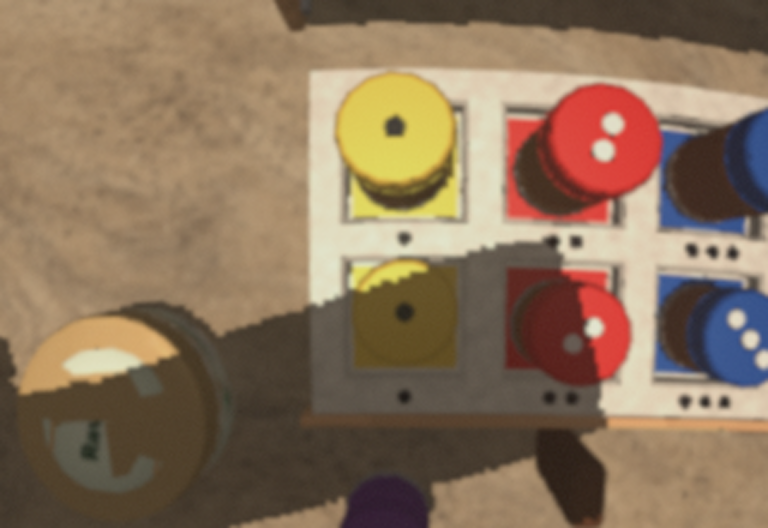

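Run:
```python
from h import *
c=UO-.3155*UX+.0018*UYv; print(c)
rel((c[0],c[1],.058),2.42)
```

```text
[0.5544202  0.02435738]
t 46.9 pos [0.4914 0.0605 0.2001] yaw 2.47 tilt 0.02 gap 0.0484 F [-0.6 -0.1 -0. ] -> move [-38.8  61.3 142.1] spin 0.0009 q7 -0.3
```

servo_tool(moves=[[255,-20,30,0,0],[255,-39,61,10,0],[255,-39,61,20,0],[255,-39,61,70,0],[255,-39,61,120,0],[255,-39,61,142,0],[255,-39,61,142,0],[255,-39,61,142,0]], newtons=30)

```text
clock: 47.9
ee_pos: [0.5537, 0.0242, 0.0589]
ee_rot: [0.692, 0.722, 0.0, 0.0]
ft_force: [0.1, -0.1, 0.9]
finger_gap: -0.0001
```

Run:
```python
from h import *
c=UO-.1175*UX+.0018*UYv; print(c)
rel((c[0],c[1],.058),2.42)
s=arm.snapshot("wrist")
cv2.imwrite("pics/w31.png",s["img"][:,:,::-1])
```

```text
[0.54605976 0.2221808 ]
t 47.9 pos [0.5537 0.0242 0.0589] yaw 2.45 tilt 0.05 gap -0.0001 F [ 0.1 -0.1  0.9] -> move [198.1   0.8   0.9] spin 0.0006 q7 -0.28
```

View pics/w31.png

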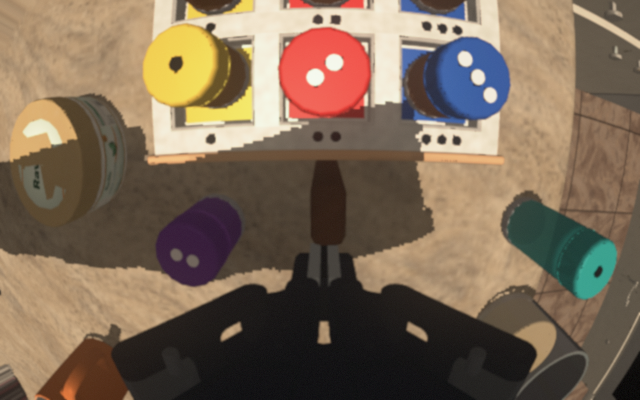

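servo_tool(moves=[[255,4,1,0,0],[255,8,1,0,0],[255,13,1,0,0],[255,20,1,0,0],[255,28,1,0,0],[255,36,1,0,0],[255,44,1,0,0],[255,52,1,0,0],[255,60,1,0,0],[255,68,1,0,0]])

```text
clock: 49.2
ee_pos: [0.5514, 0.0927, 0.0581]
ee_rot: [0.692, 0.722, 0.0, 0.0]
ft_force: [1.4, -2.8, 0.9]
finger_gap: 0.0002
```

servo_tool(moves=[[255,8,0,0,0],[255,16,0,0,0],[255,24,0,0,0],[255,32,0,0,0],[255,40,0,0,0],[255,48,0,0,0],[255,56,0,0,0],[255,64,0,0,0],[255,72,0,0,0],[255,78,0,0,0]])

```text
clock: 50.45
ee_pos: [0.5478, 0.1707, 0.0581]
ee_rot: [0.692, 0.722, -0.0, -0.0]
ft_force: [2.4, -2.5, 1.4]
finger_gap: 0.0003
```

Run:
```python
from h import *
c=UO-.1175*UX+.0018*UYv
rel((c[0],c[1],.058),2.42)
s=arm.snapshot("wrist")
cv2.imwrite("pics/w32.png",s["img"][:,:,::-1])
s=arm.snapshot("top")
cv2.imwrite("pics/t32.png",cv2.resize(s["img"][130:300,130:480,::-1],None,fx=2.25,fy=2.25,interpolation=cv2.INTER_CUBIC))
```

```text
t 50.45 pos [0.5478 0.1707 0.0581] yaw 2.48 tilt 0.01 gap 0.0003 F [ 2.4 -2.5  1.4] -> move [51.5  0.5  0.1] spin 0.0011 q7 -0.51
```

View pics/w32.png

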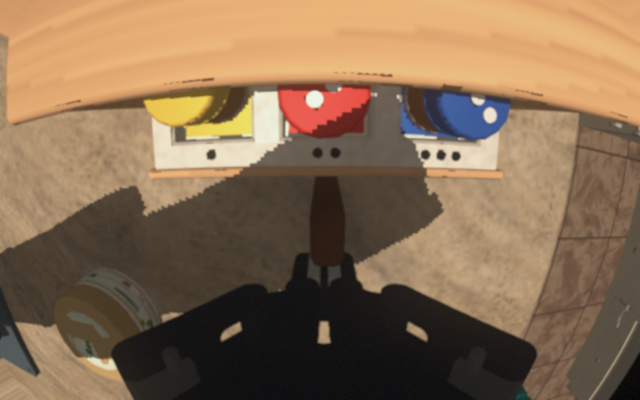

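View pics/t32.png

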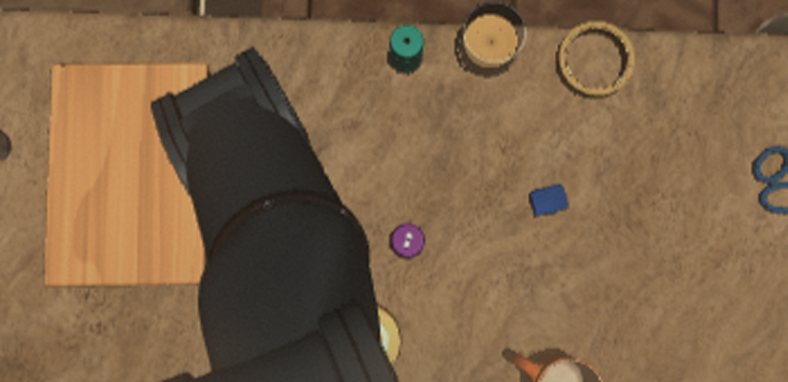

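servo_tool(moves=[[255,6,0,0,0],[255,12,0,0,0],[255,18,0,0,0],[255,24,0,0,0],[255,30,0,0,0],[255,35,0,0,0],[255,38,0,0,0],[255,41,0,0,0],[255,43,0,0,0],[255,44,0,0,0]])

```text
clock: 51.8
ee_pos: [0.5461, 0.2141, 0.0582]
ee_rot: [0.692, 0.722, 0.0, 0.0]
ft_force: [-1.3, -2.5, -1.1]
finger_gap: 0.0001
```

servo_tool(moves=[[255,1,0,0,0],[255,2,0,0,0],[255,3,0,0,0]])

```text
clock: 52.18
ee_pos: [0.546, 0.217, 0.0581]
ee_rot: [0.692, 0.722, 0.0, -0.0]
ft_force: [-0.5, -2.7, -0.7]
finger_gap: 0.0002
```

servo_tool(moves=[[255,1,0,0,0],[255,2,0,0,0],[255,3,0,0,0]])

```text
clock: 52.55
ee_pos: [0.5458, 0.2201, 0.0582]
ee_rot: [0.692, 0.722, 0.0, -0.0]
ft_force: [0.1, -2.1, -1.2]
finger_gap: -0.0001
```

servo_tool(moves=[[255,1,0,0,0],[255,2,0,0,0]])

```text
clock: 52.8
ee_pos: [0.5458, 0.2207, 0.0582]
ee_rot: [0.692, 0.722, -0.001, 0.0]
ft_force: [-1.8, -8.8, 2.9]
finger_gap: -0.0001
```

Run:
```python
from h import *
c=UO-.1175*UX+.0018*UYv
rel((c[0],c[1],.058),2.42)
s=arm.snapshot("side")
cv2.imwrite("pics/s33.png",cv2.resize(s["img"][180:330,300:500,::-1],None,fx=3.5,fy=3.5,interpolation=cv2.INTER_CUBIC))
s=arm.snapshot("wrist")
cv2.imwrite("pics/w33.png",s["img"][:,:,::-1])
```

```text
t 52.8 pos [0.5458 0.2207 0.0582] yaw 2.41 tilt 0.1 gap -0.0001 F [-1.8 -8.8  2.9] -> move [1.5 0.3 0.1] spin -0.0002 q7 -0.58
```

View pics/w33.png

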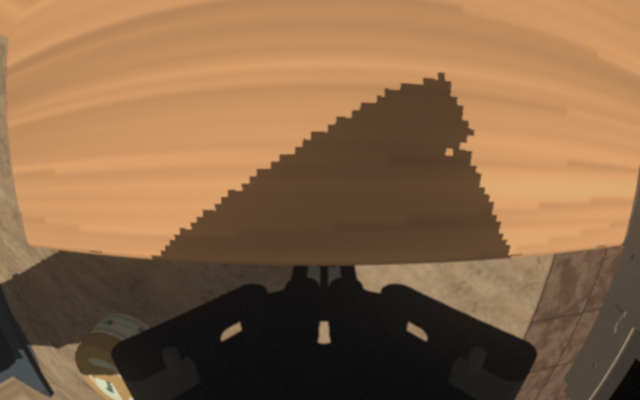

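View pics/s33.png

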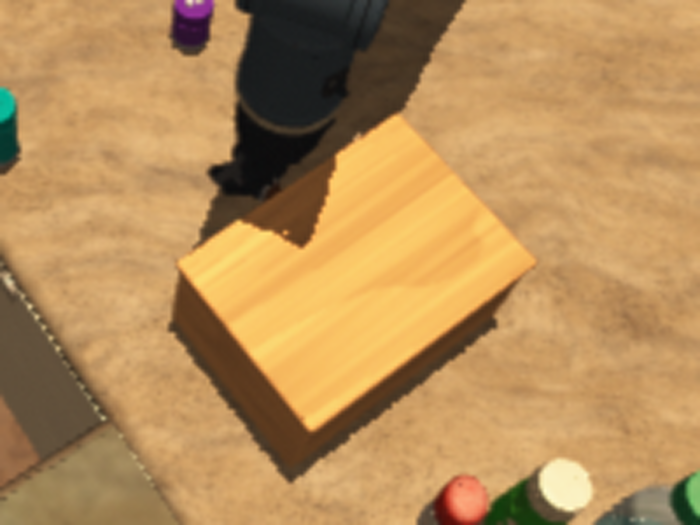

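servo_tool(moves=[[255,-2,0,0,0],[255,-10,0,0,0],[255,-40,0,0,0],[255,-90,0,-40,0],[255,-90,0,-100,0],[255,-90,0,-140,0],[255,-90,0,-140,0],[255,-90,0,-140,0]])

```text
clock: 53.9
ee_pos: [0.5493, 0.1319, 0.1977]
ee_rot: [0.692, 0.722, -0.0, -0.0]
ft_force: [-0.9, -0.2, -0.0]
finger_gap: -0.0002
```

Run:
```python
from h import *
rel((.55,0.1,.25),2.42)
o=arm.observe(); s=arm.snapshot("wrist"); P=wcloud(s,o)
cv2.imwrite("pics/w34.png",s["img"][:,:,::-1])
m=(P[...,2]>.075)&(P[...,2]<.1)&(P[...,1]>.17)&(P[...,1]<.28)&(P[...,0]>.5)&(P[...,0]<.6)
q=P[m]; d=q[:,:2]-UO; a=d@UX; b=d@UYv; print("tab x",np.percentile(a,[0,2,98,100]),"lat",b.min(),b.max())
m=(P[...,2]>.115)&(P[...,2]<.13)&(P[...,1]>.2)&(P[...,0]>.38)&(P[...,0]<.7)
q=P[m]; d=q[:,:2]-UO; print("roof",np.percentile(d@UX,[0,2]))
```

```text
t 53.9 pos [0.5493 0.1319 0.1977] yaw 2.47 tilt 0.01 gap -0.0002 F [-0.9 -0.2 -0. ] -> move [-31.9  -0.7 -52.3] spin 0.0009 q7 -0.39
tab x [-0.10922068 -0.10893649 -0.08470023 -0.0835221 ] lat -0.005342767632574077 0.008392119081408597
roof [-0.09127641 -0.09020929]
```

View pics/w34.png

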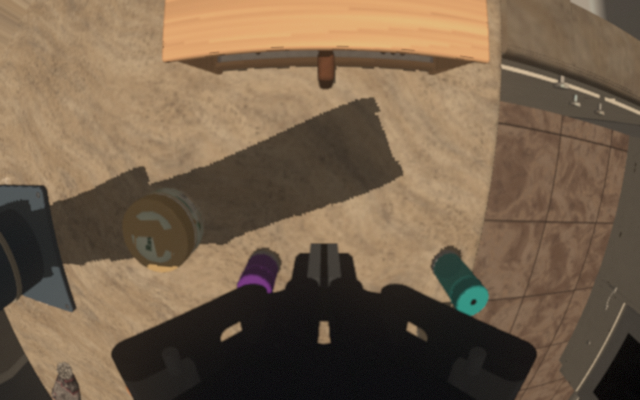

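servo_tool(moves=[[255,0,-1,50,0],[255,0,-1,100,0],[255,20,-1,126,0],[255,50,-1,126,0],[255,70,-1,126,0],[255,80,-1,126,0],[255,84,-1,126,0],[255,86,-1,126,0],[255,87,-1,126,0],[255,87,-1,126,0]])

```text
clock: 55.2
ee_pos: [0.545, 0.2184, 0.0723]
ee_rot: [0.692, 0.722, -0.0, 0.0]
ft_force: [-0.8, -0.5, 0.4]
finger_gap: -0.0001
```

servo_tool(moves=[[255,0.5,0,0,0],[255,1,0,0,0],[255,1,0,0,0]])

```text
clock: 55.58
ee_pos: [0.5448, 0.22, 0.0721]
ee_rot: [0.692, 0.722, -0.0, -0.0]
ft_force: [-0.0, -0.5, 0.8]
finger_gap: 0.0002
```

servo_tool(moves=[[255,0.5,0,0,0],[255,1,0,0,0],[255,1,0,0,0]])

```text
clock: 55.95
ee_pos: [0.5448, 0.2206, 0.0721]
ee_rot: [0.692, 0.722, -0.0, 0.0]
ft_force: [0.1, -1.7, 0.6]
finger_gap: 0.0002
```

servo_tool(moves=[[255,0.5,0,0,0],[255,1,0,0,0],[255,1,0,0,0]])

```text
clock: 56.32
ee_pos: [0.5448, 0.2207, 0.0721]
ee_rot: [0.692, 0.722, -0.001, 0.0]
ft_force: [0.2, -6.0, 3.0]
finger_gap: -0.0002
```

servo_tool(moves=[[255,0.5,0,0,0],[255,1,0,0,0],[255,1,0,0,0]])

```text
clock: 56.7
ee_pos: [0.5448, 0.2206, 0.0721]
ee_rot: [0.692, 0.722, -0.001, 0.001]
ft_force: [-0.5, -8.6, 3.5]
finger_gap: 0.0003
```

servo_tool(moves=[[255,-4,0,0,0],[255,-15,0,0,0],[255,-60,0,0,0],[255,-110,0,-50,0],[255,-160,0,-110,0],[255,-220,0,-160,0],[255,-280,0,-160,0],[255,-340,0,-160,0],[255,-340,0,-160,0],[255,-340,0,-160,0]])

```text
clock: 57.95
ee_pos: [0.5589, -0.12, 0.2322]
ee_rot: [0.693, 0.721, -0.0, 0.0]
ft_force: [0.1, 0.5, -0.0]
finger_gap: -0.0002
```

Run:
```python
from h import *
rel((.55,0.1,.25),2.42)
s=arm.snapshot("top"); P=cloud(s); jars(P,("purple","teal"))
cv2.imwrite("pics/t35.png",cv2.resize(s["img"][130:300,130:480,::-1],None,fx=2.25,fy=2.25,interpolation=cv2.INTER_CUBIC))
for n in ("candle","tape","blue_case"):
    for r in arm.landmark_of(n,s)[:1]: print(n,r["confidence"],r["uv"])
o=arm.observe(); w=arm.snapshot("wrist")
cv2.imwrite("pics/w35.png",w["img"][:,:,::-1])
```

```text
t 57.95 pos [ 0.5589 -0.12    0.2322] yaw 2.19 tilt 0.05 gap -0.0002 F [ 0.1  0.5 -0. ] -> move [220.1  -0.5 -18. ] spin -0.0039 q7 0.07
purple (array([475.7,  22.8]), 19.7, array([0.4754, 0.0227]), 176)
teal (array([708.7,  30.5]), 20.2, array([0.7072, 0.0308]), 171)
candle 0.73 [348.0, 154.3]
blue_case 0.42 [372.2, 219.7]
```

View pics/t35.png

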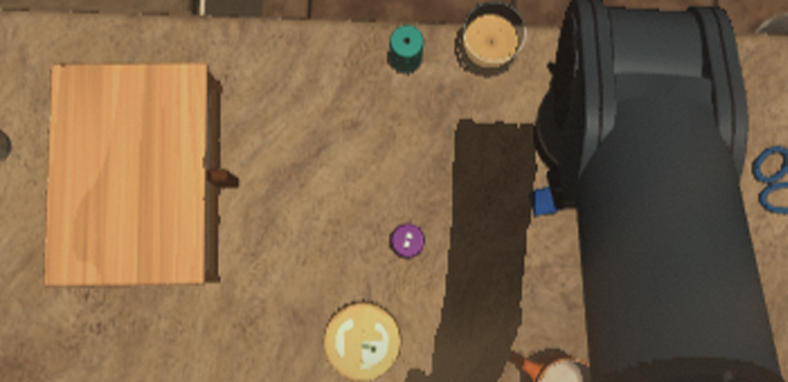

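View pics/w35.png

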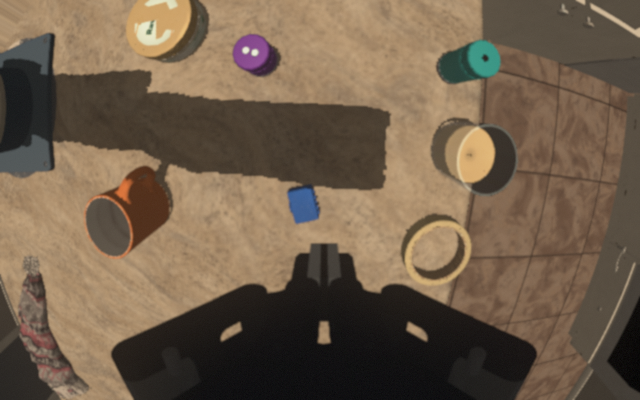

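```bash
python3 -c "
from plant import arm
print(arm.finish_job())"
```

```text
the job is handed in; nothing more can be done
None
```

All six jars were present. I put them away in the order asked, slid the tray back in and handed the job in at about 58 s.

- **Tray out:** I pulled it by the tab until it would go no further. It was already partly out at the start, by roughly 25 mm.
- **Jars:** Tall jars went into back row pockets 1, 2 and 3, then short jars into front row pockets 1, 2 and 3. With the tray still out, the last wrist pictures showed every lid level, in its matching pocket and at the seated height: about 102 mm for tall and 72 mm for short.
- **short_1 moved:** After I placed it, it shifted about 6 mm towards the back wall of its pocket, probably from a knock. It stayed upright and inside the pocket, so I left it there.
- **Tray home:** I pushed it in slowly by the tab. It met a firm stop at the same position on two pushes at different heights, resisting 8 to 9 N where 2 to 3 N would move it. The tab's travel measured 187.5 mm against a nominal 190 mm. That 2.5 mm gap is about the size of the camera error, and the tray may not have been exactly at its end stop when out.
- **Bystanders:** The candle, the turquoise and purple jars and the blue case measured or looked unmoved in the last pictures. The tape was hidden from the top camera, but the wrist camera showed it lying as before.

I could not see the jars under the roof once the tray was shut. My last view of them was part-way through the push, when the front-row lids, the only ones still in view, looked undisturbed.

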